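# Make up two going-out kits from the hallway stock

### The arm

A 6-joint arm with a two-finger parallel gripper is mounted at the origin on the work surface. World frame = base frame: x ahead of the robot, y to its left, z up, the work surface at z = 0. Lengths are in m, angles in rad, forces in N, time in s.
With the tool pointing down it reaches from about 0.35 to 0.8 m from the base axis. Payload 7.3 kg.
Tool frame: the origin (TCP) lies midway between the tips of the shut fingers; the grasp point (between the pads) lies 19 mm behind it (robot.grasp_offset is the distance from the TCP to the grasp point, in m); z points along the fingers, y is the direction in which the jaws open and shut (so a half turn about z gives the same grasp; the last joint's range is limited). The gripper opens to 85 mm and grips with 20 to 120 N. Pads are 22 mm wide; open, the fingers measure 114 mm over their backs; the gripper's body (76 mm by 85 mm) begins 54 mm behind the grasp point. The pads swing forward as they close: fully open they stand 13 mm farther back than shut.
Start: joints at [1.108, 0.342, 1.524, -0, 1.275, -0.146], TCP at [0.164, 0.499, 0.231] pointing down, gripper open.
Joint ranges: [-2.53, 2.53], [-0.77, 2.02], [0.04, 2.7], [-1, 4.14], [0.28, 2.66], [-3.11, 3.11]. Speed limits (rad/s): [2.57, 2.57, 3.14, 3.14, 3.14, 3.14].

### API

Orientations are given as a unit quaternion [w, x, y, z].
In Python, from bench import robot, viewer, sign_off gives the robot as it stands. The module is installed in compiled form; this text tells all that it offers.
- The arm moves only by the shell command python3 -m jog 'ROWS' [FORCE]. ROWS is JSON, a list of rows, each a list of 7 numbers: the opening, from -1 (shut) to 1 (fully open), then the shift along the tool's x, y, z in mm, then the turn, a rotation vector about the tool's x, y, z in degrees. In form: [[claw, dx, dy, dz, rx, ry, rz], ...]. A call has 1 to 20 rows; each row is the pose to reach, as a shift and turn from the pose commanded when the call began, along the tool's axes at that moment; what a row does not reach only later rows make up. A row lasts 1/12 s, in which the tool goes at most 41.7 mm and 7.16 degrees, less where a joint would pass 70% of its speed; a pose out of reach is approached as far as the arm can. A call with a gripper value outside its range is refused whole. The fingers move at their own pace and stop on an object; FORCE is the grip in N (left out, the last holds). Time passes only in rows, so rows that repeat a pose let the fingers close. It gives the time, the measured TCP pose, the force and the opening at its end, in the units of the state.
- robot.observe(): the state, without advancing time (a new reading comes with each control period).
- viewer.get_image(name): name is "scene" or "side" or "wrist"; returns the picture (480x640x3 uint8, red, green, blue); there is no depth.
- viewer.camera_model(name): a dict with "intrinsics" (3x3 intrinsics, pixels), "xyz" and "orientation" of the camera in the world. Camera axes: x right, y down, z forward; pixel columns grow to the right and rows downward; lengths in m; the calibration is good to about 2 mm. A picture is of the moment at which its call begins: read the wrist's pose just before it. camera_model takes no time and is no camera call; for the wrist camera it gives the pose at the moment of the call.
- sign_off(): hands the job in, once; it reports no verdict.
The state is a dict: "time_s": time; "q": joint angles; "dq": joint speeds; "tau": joint torques, N m; "ee_pos": TCP position; "ee_rot": TCP orientation; "force": force on the tool from outside, world axes, zero at the start; "torque": the same for the moment, N m; "gripper_width": finger opening in m.
Only numpy, scipy, OpenCV 4.12 (cv2) and the standard library are available. Lean on these libraries where they do the work, as an engineer would, in place of code of your own. Each camera call takes 0.05 s, during which the arm holds its last target.

### The job

Make up the two going-out kits in the trays taken down from the pegboard: the white tray gets the black power bank and the orange key cover, the dark grey tray gets the bottle opener, the yellow torch and the blue key cover. In each tray the key cover lies alone in the smaller bay and the rest goes in the larger bay, side by side, every piece lying flat on the tray's floor. Set things down rather than dropping them, and leave the green key cover, the polish tin and the shoe brush where they are.

Things in the scene. Friction and masses are not known exactly. Their poses are not given: they have to be found in the camera images.
- power_bank_center (a point): black power bank, a rounded slab 96 x 50 x 20 mm high, lying on the table; the point is its centre, 10 above its underside; x along its 96 length, y across its 50 width, z up; 0.19 kg or so
- torch_center (a point): yellow pocket torch with a black head (at its +x end), square section, 101 x 26 x 26 mm high, lying on the table; the point is its centre, 13 above its underside; x along its length, y across, z up
- bottle_opener_center (a point): stainless bottle opener lying flat, 110 mm long: straight handle 16 wide, 12 high from x = -55 to 17, then a round-bar loop head 38 wide, 7 high to x = 55; the point is half-way along, 6 above its underside, near its centre of mass, and can be gripped there across the handle; x along its length, y across, z up
- orange_key_center (a point): rounded silicone car-key cover, orange, 62 x 36 x 15 mm high, three round button bumps on top, at its -x end a lug and a steel ring lying flat (82 long in all); the point is the middle of the cover, 7.5 above its underside; x along its length, y across its 36 width, z up
- blue_key_center (a point): rounded silicone car-key cover, blue, 62 x 36 x 15 mm high, three round button bumps on top, at its -x end a lug and a steel ring lying flat (82 long in all); the point is the middle of the cover, 7.5 above its underside; x along its length, y across its 36 width, z up
- white_tray: white steel tray, fixed, 146 (x) x 246 (y) mm, inside 140 x 240; origin: middle of its underside. Floor 3 thick; walls 3 thick, 22 high, but the +x wall 30, with two hook tabs outside (15 farther out, y = +-80). Divider 18 high at y = 27 to 30: smaller bay y = 30 to 120 (middle 75), larger bay y = -120 to 27 (middle -46.5). y along its length towards the smaller bay, z up
- grey_tray: dark grey steel tray, fixed, 146 (x) x 246 (y) mm, inside 140 x 240; origin: middle of its underside. Floor 3 thick; walls 3 thick, 22 high, but the +x wall 30, with two hook tabs outside (15 farther out, y = +-80). Divider 18 high at y = 27 to 30: smaller bay y = 30 to 120 (middle 75), larger bay y = -120 to 27 (middle -46.5). y along its length towards the smaller bay, z up
- green_key_center (a point): rounded silicone car-key cover, green, 62 x 36 x 15 mm high, three round button bumps on top, at its -x end a lug and a steel ring lying flat (82 long in all); the point is the middle of the cover, 7.5 above its underside; x along its length, y across its 36 width, z up; stays in the stock, not to be moved
- polish_tin_center (a point): round shoe polish tin with a dark red lid, 77 mm across and 24 mm high; not to be moved; the point is its centre, z up
- shoe_brush_center (a point): wooden shoe brush lying on its dark bristles, 52 (x) x 155 (y) x 40 mm high; not to be moved; the point is its centre, y along its length, z up

How it is judged:
By the outcome, as a careful person would: the job done as asked, in the order asked, and still so for the second after the job is handed in, with the robot touching nothing.
It also fails if it takes over 115 s, if anything falls off the work surface, if the arm or the gripper's body presses on something with over 40 N, if the wrist force passes 120 N, or if a joint passes its speed limit or range.

## Working session

There is one attempt and no reset: what is moved stays moved. The work goes in short steps, Python scripts to look and compute and a shell command to move; the robot and the scene stay as the last step left them, time stands still between calls to the robot, and variables do not carry over. Pictures are saved under pics/ and viewed, and the job is handed in when it is done.

```bash
mkdir -p pics
python3 - <<'E'
from bench import robot, viewer
import cv2
s=robot.observe(); print({k:(v if isinstance(v,float) else [round(float(x),4) for x in v] if hasattr(v,'__len__') else v) for k,v in s.items()}); print(robot.grasp_offset)
for n in ["scene","side","wrist"]:
    m=viewer.camera_model(n); print(n,m)
    cv2.imwrite(f"pics/{n}0.png",viewer.get_image(n)[:,:,::-1])
E
```

```text
{'time_s': 0.0, 'q': [1.108, 0.3427, 1.5251, -0.0, 1.2754, -0.146], 'dq': [0.0002, -0.001, 0.0007, 0.0006, 0.0015, -0.0005], 'tau': [0.0001, -43.3662, -24.6012, -0.0003, 0.0078, -0.0], 'ee_pos': [0.1634, 0.4985, 0.2306], 'ee_rot': [-0.0002, 0.1577, 0.9875, -0.0008], 'force': [-0.3199, -0.4008, 0.3622], 'torque': [0.0683, 0.0614, -0.0652], 'gripper_width': 0.08535692802561994}
0.0187
scene {'intrinsics': array([[552.011237  ,   0.        , 322.83868312],
       [  0.        , 552.011237  , 244.17177989],
       [  0.        ,   0.        ,   1.        ]]), 'xyz': array([ 1.08286366, -0.48103271,  0.86981914]), 'orientation': array([-0.31302659,  0.87118397,  0.3569917 , -0.12493906])}
side {'intrinsics': array([[445.23379689,   0.        , 314.40855531],
       [  0.        , 445.23379689, 244.30414535],
       [  0.        ,   0.        ,   1.        ]]), 'xyz': array([0.28417338, 0.62499791, 0.84692847]), 'orientation': array([ 0.08726696, -0.24914398,  0.89758812, -0.35305427])}
wrist {'intrinsics': array([[390.65238676,   0.        , 313.94469605],
       [  0.        , 390.65238676, 239.68526587],
       [  0.        ,   0.        ,   1.        ]]), 'xyz': array([0.08419647, 0.52484273, 0.37181245]), 'orientation': array([0.133292  , 0.79893985, 0.57859557, 0.09568456])}
```

View pics/scene0.png

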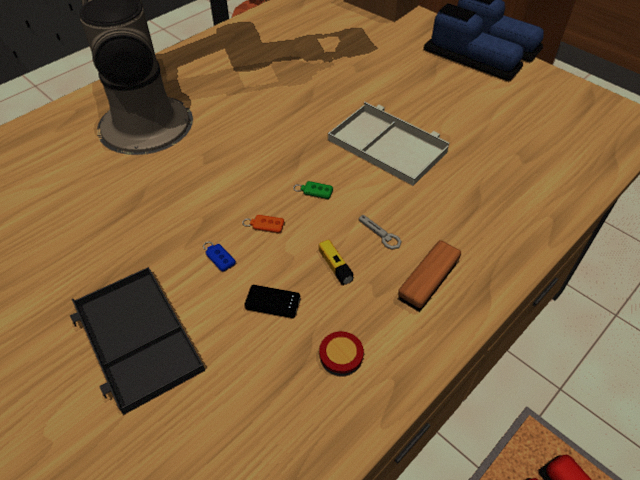

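View pics/side0.png

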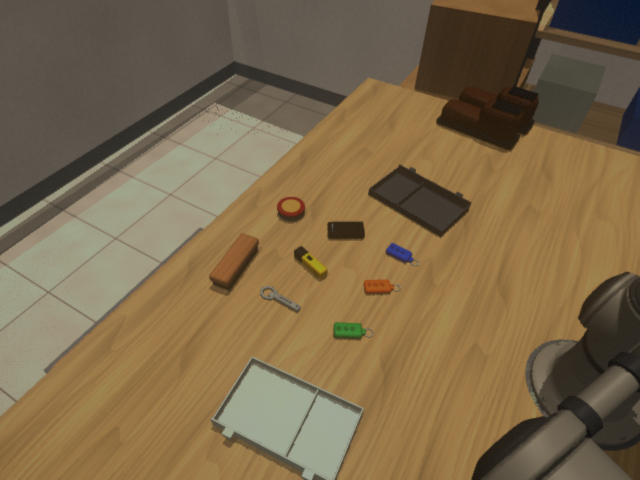

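View pics/wrist0.png

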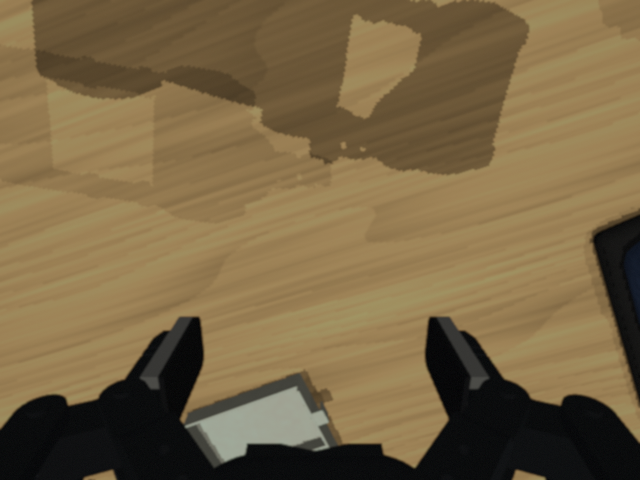

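The scene view shows the white tray at (388,142) with its divider left of centre, and the grey tray at (137,335). Between them are the blue key (220,257), orange key (266,223), green key (317,190), power bank (273,301), torch (336,262) and opener (380,232). The brush is at (430,273) and the tin at (342,352). Next I'll measure masks in both views.

```bash
cat > h.py <<'E'
import numpy as np, cv2
from scipy.spatial.transform import Rotation as R
def qR(q): return R.from_quat([q[1],q[2],q[3],q[0]]).as_matrix()
def ray(m,u,v):
    d=qR(m["orientation"])@np.linalg.inv(m["intrinsics"])@np.array([u,v,1.]); return m["xyz"],d/np.linalg.norm(d)
def onz(m,u,v,z):
    o,d=ray(m,u,v); return o+d*(z-o[2])/d[2]
def proj(m,p):
    c=qR(m["orientation"]).T@(np.asarray(p)-m["xyz"]); k=m["intrinsics"]@c; return k[:2]/k[2]
def tri(rays):
    A=np.zeros((3,3));b=np.zeros(3)
    for o,d in rays:
        P=np.eye(3)-np.outer(d,d);A+=P;b+=P@o
    x=np.linalg.solve(A,b); return x,[np.linalg.norm((np.eye(3)-np.outer(d,d))@(x-o)) for o,d in rays]
E
python3 - <<'E'
import cv2
a=cv2.imread('pics/scene0.png');b=cv2.imread('pics/side0.png')
cv2.imwrite('pics/s_obj.png',cv2.resize(a[160:320,190:410],None,fx=3.6,fy=3.6,interpolation=cv2.INTER_CUBIC))
cv2.imwrite('pics/d_obj.png',cv2.resize(b[210:350,250:430],None,fx=4,fy=4,interpolation=cv2.INTER_CUBIC))
w=cv2.resize(a[95:190,320:455],None,fx=4,fy=4,interpolation=cv2.INTER_CUBIC)
g=cv2.resize(a[260:415,60:215],None,fx=3.8,fy=3.8,interpolation=cv2.INTER_CUBIC)
cv2.imwrite('pics/s_w.png',w);cv2.imwrite('pics/s_g.png',cv2.convertScaleAbs(g,alpha=2.5))
w=cv2.resize(b[350:480,205:370],None,fx=4,fy=4,interpolation=cv2.INTER_CUBIC)
g=cv2.resize(b[160:240,360:480],None,fx=5,fy=5,interpolation=cv2.INTER_CUBIC)
cv2.imwrite('pics/d_w.png',w);cv2.imwrite('pics/d_g.png',cv2.convertScaleAbs(g,alpha=2.5))
E
```

```text
(no output)
```

View pics/s_w.png

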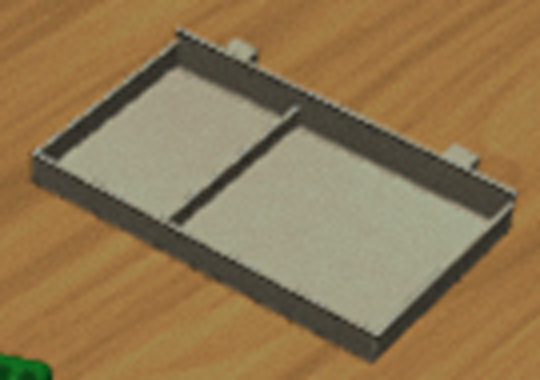

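View pics/s_g.png

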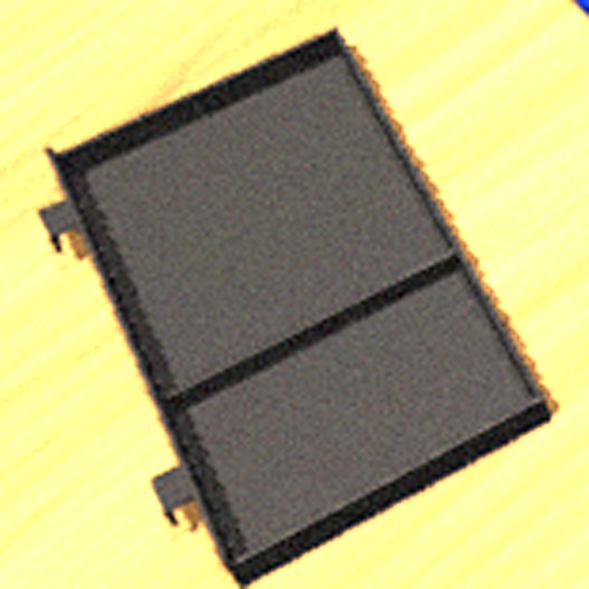

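View pics/d_w.png

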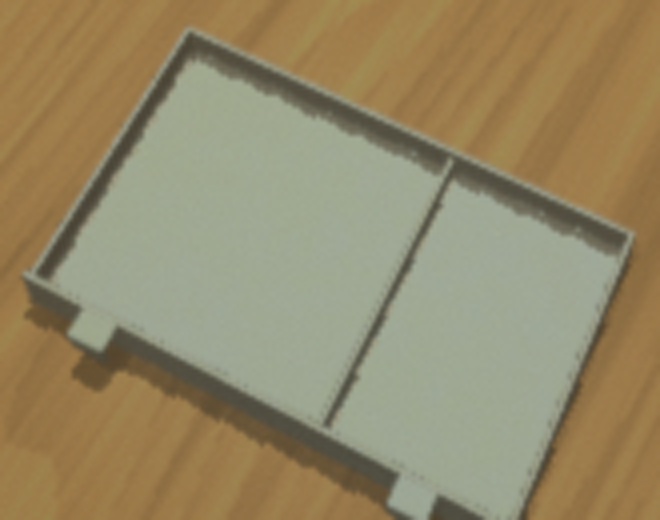

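View pics/d_g.png

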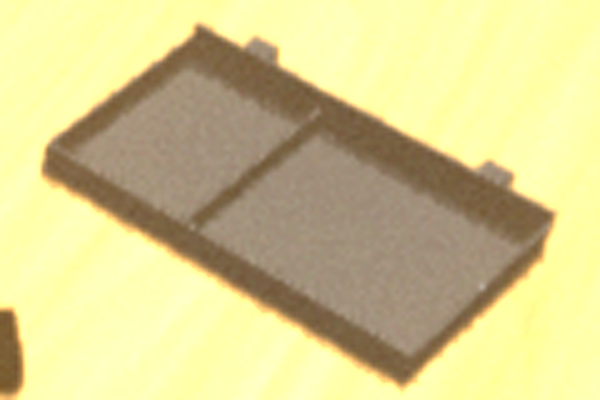

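View pics/s_obj.png

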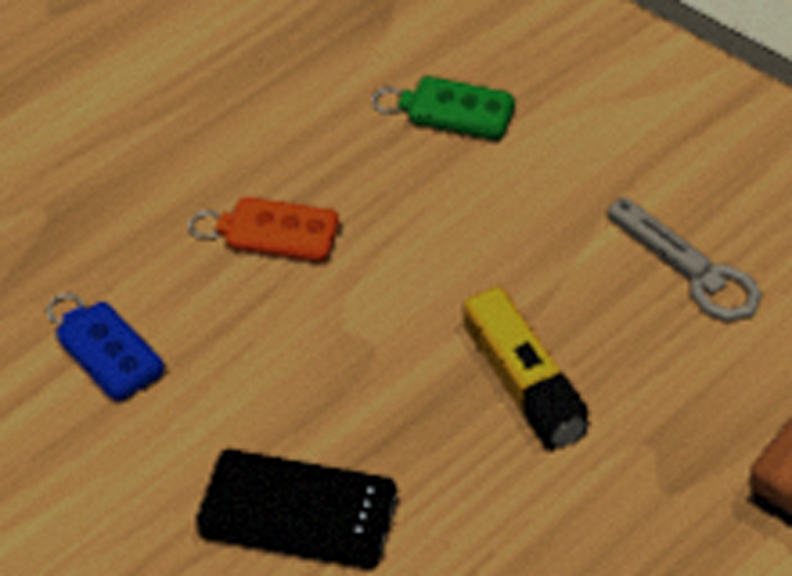

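View pics/d_obj.png

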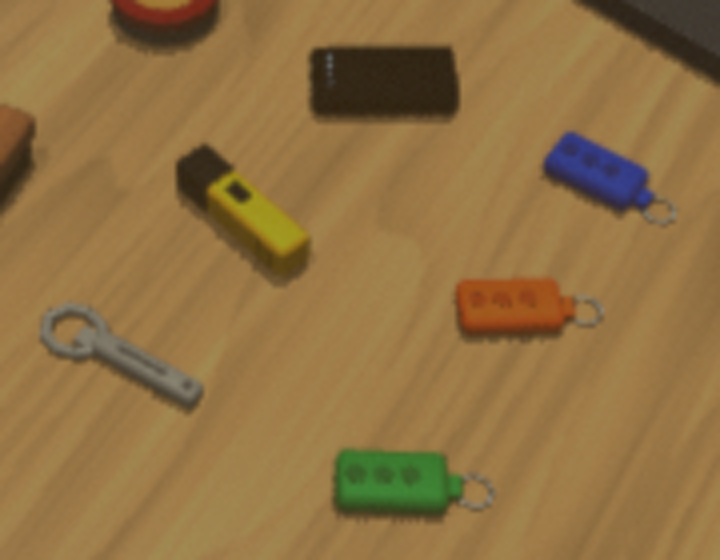

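```bash
cat > meas.py <<'E'
from h import *
from bench import viewer
M={n:viewer.camera_model(n) for n in("scene","side")}
def c(p,s,o): return ((p[0]+.5)/s-.5+o[0],(p[1]+.5)/s-.5+o[1])
if __name__=="__main__":
    tr={"white":({"+x+y":(178,33),"+x-y":(516,194),"-x-y":(376,345),"-x+y":(34,155)},4,(320,95),{"-x-y":(190,30),"-x+y":(633,235),"+x-y":(25,273)},4,(205,350)),
    "grey":({"+x+y":(240,562),"+x-y":(50,150),"-x-y":(337,32),"-x+y":(552,402)},3.8,(60,260),{"+x+y":(200,27),"+x-y":(552,215),"-x-y":(408,360),"-x+y":(46,148)},5,(360,160))}
    for n,(a,s,o,b,s2,o2) in tr.items():
        P={}
        for k in a:
            pa=c(a[k],s,o); za=.03 if k[0]=='+' else .022
            P[k]=[onz(M["scene"],*pa,za)]
            if k in b:
                pb=c(b[k],s2,o2); P[k].append(onz(M["side"],*pb,za)); t,r=tri([ray(M["scene"],*pa),ray(M["side"],*pb)])
                print(n,k,P[k][0][:2].round(4),P[k][1][:2].round(4),"tri",t.round(4),r[0].round(4))
        G=[(k,p) for k in P for p in P[k]]
        L=np.array([[(.073 if k[1-1]=='+' else -.073),(.123 if k[2]=='+' else -.123)] for k,_ in G]);W=np.array([p[:2] for _,p in G])
        lm,wm=L.mean(0),W.mean(0);H=(L-lm).T@(W-wm);th=np.arctan2(H[0,1]-H[1,0],H[0,0]+H[1,1])
        Rm=np.array([[np.cos(th),-np.sin(th)],[np.sin(th),np.cos(th)]]);t=wm-Rm@lm
        print(n,"origin",t.round(4),"yaw",np.degrees(th).round(2),"res mm",(1000*(W-(L@Rm.T+t))).round(1).tolist())
        # free scale via lstsq for size check
    I={n:cv2.imread(f"pics/{n}0.png") for n in M}
    rng={"blue":((105,120,40),(130,255,255)),"orange":((3,170,100),(14,255,255)),"green":((50,120,40),(80,255,255)),"yellow":((22,170,90),(34,255,255))}
    reg={"scene":(150,330,190,410),"side":(210,350,250,430)}
    for n,(lo,hi) in rng.items():
        rs=[];ax={}
        for v in M:
            r0,r1,c0,c1=reg[v];hsv=cv2.cvtColor(I[v][r0:r1,c0:c1],cv2.COLOR_BGR2HSV)
            m=cv2.inRange(hsv,lo,hi); nn,lab,st,ce=cv2.connectedComponentsWithStats(m)
            k=1+st[1:,4].argmax(); ys,xs=np.where(lab==k); u=ce[k]+[c0,r0]; rs.append(ray(M[v],*u))
            Pw=np.array([onz(M[v],x+c0,y+r0,.0075)[:2] for x,y in zip(xs,ys)]);w,V=np.linalg.eigh(np.cov(Pw.T));ax[v]=(np.degrees(np.arctan2(V[1,1],V[0,1])).round(1),(np.sqrt(12*w)*1000).round(1),st[k,4],u.round(1))
        t,r=tri(rs);print(n,t.round(4),r[0].round(4),ax)
E
python3 meas.py
```

```text
white +x-y [0.5984 0.4369] [0.5953 0.4397] tri [0.5966 0.4394 0.0275] 0.0004
white -x-y [0.6146 0.2883] [0.6063 0.2983] tri [0.6098 0.2953 0.0139] 0.0004
white -x+y [0.3689 0.2719] [0.3654 0.2769] tri [0.3657 0.2753 0.0182] 0.0
white origin [0.4825 0.3552] yaw 95.0 res mm [[3.7, -4.5], [-0.3, -1.8], [-3.3, 1.0], [3.2, -5.0], [-5.1, 5.0], [2.6, 0.1], [-0.9, 5.1]]
grey +x+y [ 0.6127 -0.4462] [ 0.6004 -0.4434] tri [ 0.6053 -0.4479  0.0235] 0.0039
grey +x-y [ 0.3714 -0.3965] [ 0.3676 -0.3903] tri [ 0.3679 -0.396   0.0256] 0.0002
grey -x-y [ 0.4028 -0.2579] [ 0.3985 -0.2492] tri [ 0.3989 -0.2561  0.0161] 0.0007
grey -x+y [ 0.6427 -0.3084] [ 0.6338 -0.3025] tri [ 0.6377 -0.308   0.0156] 0.0018
grey origin [ 0.5037 -0.3493] yaw -102.38 res mm [[4.5, 0.8], [-7.8, 3.6], [3.4, -2.3], [-0.3, 4.0], [3.6, -6.3], [-0.7, 2.4], [3.1, -4.0], [-5.7, 1.9]]
blue [ 0.4674 -0.1387  0.0073] 0.0007 {'scene': (np.float64(173.5), array([34.5, 65.3]), np.int32(461), array([219.9, 256.8])), 'side': (np.float64(173.3), array([31.4, 61.1]), np.int32(221), array([399.4, 251.9]))}
orange [ 0.4678 -0.0122  0.0077] 0.0004 {'scene': (np.float64(-145.7), array([38. , 64.7]), np.int32(431), array([267.1, 222.6])), 'side': (np.float64(-146.9), array([37.3, 65.4]), np.int32(353), array([377.6, 285.9]))}
green [0.4722 0.1304 0.008 ] 0.0002 {'scene': (np.float64(-150.9), array([38.3, 64.1]), np.int32(366), array([317.1, 189.2])), 'side': (np.float64(-152.4), array([30.8, 61.3]), np.int32(342), array([348.3, 329.5]))}
yellow [0.6258 0.0158 0.0226] 0.0003 {'scene': (np.float64(161.4), array([22.7, 70.3]), np.int32(264), array([331.2, 252.4])), 'side': (np.float64(162.5), array([23.8, 71.1]), np.int32(193), array([314.3, 262.8]))}
```

```bash
cat > m2.py <<'E'
from meas import *
I={n:cv2.imread(f"pics/{n}0.png") for n in M}
def sil(n,boxes,f,z):
    rs=[];o={}
    for v in M:
        x0,y0,x1,y1=boxes[v];im=I[v][y0:y1,x0:x1];m=f(cv2.cvtColor(im,cv2.COLOR_BGR2HSV)).astype(np.uint8)
        m=cv2.morphologyEx(m,cv2.MORPH_CLOSE,np.ones((3,3),np.uint8))
        nn,lab,st,ce=cv2.connectedComponentsWithStats(m);k=1+st[1:,4].argmax();cn=cv2.findContours((lab==k).astype(np.uint8),0,2)[0][0]
        h=cv2.convexHull(cn);mo=cv2.moments(h);u=(mo["m10"]/mo["m00"]+x0,mo["m01"]/mo["m00"]+y0);rs.append(ray(M[v],*u))
        P=np.array([onz(M[v],p[0][0]+x0,p[0][1]+y0,z)[:2]*1000 for p in h],np.float32);r=cv2.minAreaRect(P)
        b=cv2.boxPoints(r);e=b[1]-b[0],b[2]-b[1];L=max(e,key=np.linalg.norm);o[v]=(np.degrees(np.arctan2(L[1],L[0])).round(1),np.round(r[1],1),np.round(u,1),[int(x) for x in st[k]])
    t,r=tri(rs);print(n,t.round(4),r[0].round(4),o)
sil("bank",{"scene":(235,278,310,325),"side":(318,212,375,248)},lambda h:h[...,2]<75,.010)
sil("torch",{"scene":(310,235,360,290),"side":(288,240,335,282)},lambda h:((h[...,1]>190)&(h[...,0]>22)&(h[...,0]<34))|(h[...,2]<70),.013)
S=lambda p:c(p,3.6,(190,160));D=lambda p:c(p,4,(250,210))
for n,a,b in(("op tail",(617,208),(195,395)),("op loopctr",(726,292),(74,332)),("op neck",(700,268),(92,340)),("torch headend",(570,427),(180,172))):
    t,r=tri([ray(M["scene"],*S(a)),ray(M["side"],*D(b))]);print(n,t.round(4),r[0].round(4))
E
python3 m2.py
```

```text
bank [ 0.6201 -0.136   0.0074] 0.0 {'scene': (np.float32(33.3), array([98.6, 57.9]), array([272.5, 301.2]), [10, 7, 56, 33, 1343]), 'side': (np.float32(31.6), array([94.1, 59.2]), array([345.4, 230. ]), [10, 10, 36, 17, 601])}
torch [0.6463 0.0085 0.0151] 0.0005 {'scene': (np.float32(-17.8), array([ 32.7, 111.1]), array([336. , 262.7]), [10, 5, 33, 45, 580]), 'side': (np.float32(-17.6), array([34.9, 95.6]), array([308.5, 259.5]), [7, 7, 31, 26, 302])}
op tail [0.5953 0.1384 0.0051] 0.0
op loopctr [0.6805 0.1361 0.0021] 0.0003
op neck [0.6634 0.1371 0.0077] 0.0026
torch headend [0.6881 0.0018 0.01  ] 0.0031
```

```bash
cat > go.py <<'E'
import sys
from h import *
from bench import robot
def go(x,y,z,psi):
    s=robot.observe();q=s["ee_rot"];Rm=qR(q);p=np.array(s["ee_pos"])
    d=Rm.T@(np.array([x,y,z])-p)*1000
    c,sn=np.cos(np.radians(psi)),np.sin(np.radians(psi))
    T=np.array([[c,sn,0],[sn,-c,0],[0,0,-1.]])
    rv=np.degrees(R.from_matrix(Rm.T@T).as_rotvec())
    print("t",round(s["time_s"],2),"tcp",p.round(4),"psi",np.degrees(np.arctan2(Rm[1,0],Rm[0,0])).round(2),"w",round(s["gripper_width"],4),"F",np.round(s["force"],1))
    print("shift mm",d.round(1),"turn",rv.round(2),"rows>=",max(np.linalg.norm(d)/41.7,np.linalg.norm(rv)/7.16).round(1),"| z only first: ")
if __name__=="__main__": go(*map(float,sys.argv[1:5]))
E
python3 go.py 0.45 0.30 0.25 95
python3 - <<'E'
from h import *
from bench import viewer
m=viewer.camera_model("wrist");print(qR(m["orientation"]).round(3))
E
```

```text
t 0.15 tcp [0.1634 0.4986 0.2308] psi 161.85 w 0.0853 F [0.2 0.8 1.1]
shift mm [-334.2  -99.5  -19.2] turn [-6.000e-02  3.000e-02  6.685e+01] rows>= 9.3 | z only first: 
[[ 0.312  0.899  0.307]
 [ 0.95  -0.295 -0.102]
 [-0.001  0.324 -0.946]]
```

```bash
python3 -m jog '[[1,-334,-100,-19,0,0,67],[1,-334,-100,-19,0,0,67],[1,-334,-100,-19,0,0,67],[1,-334,-100,-19,0,0,67],[1,-334,-100,-19,0,0,67],[1,-334,-100,-19,0,0,67],[1,-334,-100,-19,0,0,67],[1,-334,-100,-19,0,0,67],[1,-334,-100,-19,0,0,67],[1,-334,-100,-19,0,0,67],[1,-334,-100,-19,0,0,67],[1,-334,-100,-19,0,0,67],[1,-334,-100,-19,0,0,67],[1,-334,-100,-19,0,0,67]]'
cat > look.py <<'E'
import sys,pickle
from h import *
from bench import viewer,robot
n=sys.argv[1]; m=viewer.camera_model("wrist");im=viewer.get_image("wrist")
cv2.imwrite(f"pics/{n}.png",im[:,:,::-1]);pickle.dump(m,open(f"pics/{n}.pkl","wb"))
E
python3 look.py w1; python3 go.py 0.60 -0.12 0.20 32
```

```text
time_s: 1.32
ee_pos: [0.4491, 0.3004, 0.2503]
ee_rot: [-0.0, 0.676, 0.737, -0.0]
force: [-0.3, 0.3, 0.3]
gripper_width: 0.0855
t 1.37 tcp [0.4491 0.3004 0.2504] psi 94.97 w 0.0852 F [-0.4  0.1 -0.6]
shift mm [-431.9  113.8   50.3] turn [-0.   -0.   62.97] rows>= 10.8 | z only first:
```

View pics/w1.png

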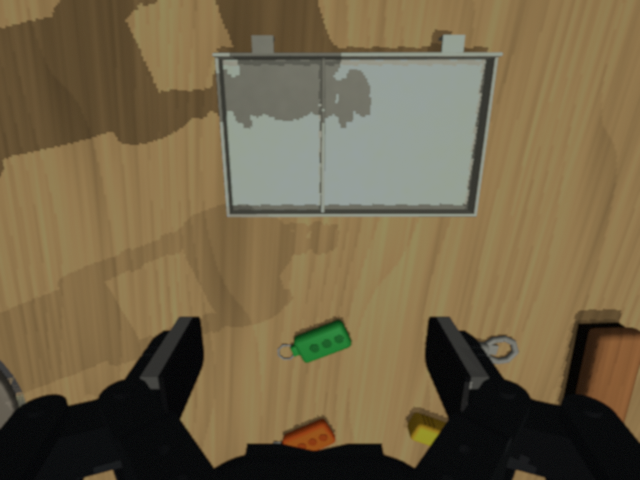

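The wrist view shows the whole white tray: its outer rim corners are at (216,54), (501,54), (476,214) and (228,215), and the divider is at column 322.

```bash
cat > trayfit.py <<'E'
import sys,pickle,json
from h import *
# args: picname json{"+x+y":[u,v],...}
m=pickle.load(open(f"pics/{sys.argv[1]}.pkl","rb"));C=json.loads(sys.argv[2])
L=[];W=[]
for k,(u,v) in C.items():
    if k[0] in "+-": l=((.073 if k[0]=='+' else -.073),(.123 if k[2]=='+' else -.123),.03 if k[0]=='+' else .022)
    else: l=json.loads(k)
    L.append(l[:2]);W.append(onz(m,u,v,l[2])[:2]); print(k,W[-1].round(4))
L=np.array(L);W=np.array(W)
lm,wm=L.mean(0),W.mean(0);H=(L-lm).T@(W-wm);th=np.arctan2(H[0,1]-H[1,0],H[0,0]+H[1,1])
Rm=np.array([[np.cos(th),-np.sin(th)],[np.sin(th),np.cos(th)]]);t=wm-Rm@lm
print("origin",t.round(4),"yaw",np.degrees(th).round(2),"res mm",(1000*(W-(L@Rm.T+t))).round(1).tolist())
E
python3 trayfit.py w1 '{"+x+y":[216,54],"+x-y":[501,54],"-x-y":[476.5,214.5],"-x+y":[228,215],"[-0.07,0.0285,0.021]":[322.5,210],"[0.07,0.0285,0.021]":[323,58]}'
```

```text
+x+y [0.3563 0.4178]
+x-y [0.5952 0.4385]
-x-y [0.609  0.2974]
-x+y [0.3669 0.2759]
[-0.07,0.0285,0.021] [0.4586 0.2886]
[0.07,0.0285,0.021] [0.4464 0.4235]
origin [0.4816 0.3578] yaw 94.98 res mm [[3.7, -2.0], [-2.6, -2.7], [-1.4, 1.6], [1.6, 1.6], [-0.6, 3.1], [-0.7, -1.6]]
```

```bash
python3 -m jog '[[1,-432,114,50,0,0,63],[1,-432,114,50,0,0,63],[1,-432,114,50,0,0,63],[1,-432,114,50,0,0,63],[1,-432,114,50,0,0,63],[1,-432,114,50,0,0,63],[1,-432,114,50,0,0,63],[1,-432,114,50,0,0,63],[1,-432,114,50,0,0,63],[1,-432,114,50,0,0,63],[1,-432,114,50,0,0,63],[1,-432,114,50,0,0,63],[1,-432,114,50,0,0,63],[1,-432,114,50,0,0,63]]' ;python3 look.py w2
```

```text
time_s: 2.53
ee_pos: [0.5996, -0.1201, 0.2001]
ee_rot: [-0.0, 0.962, 0.275, -0.0]
force: [0.7, -0.2, 0.1]
gripper_width: 0.0855
```

View pics/w2.png

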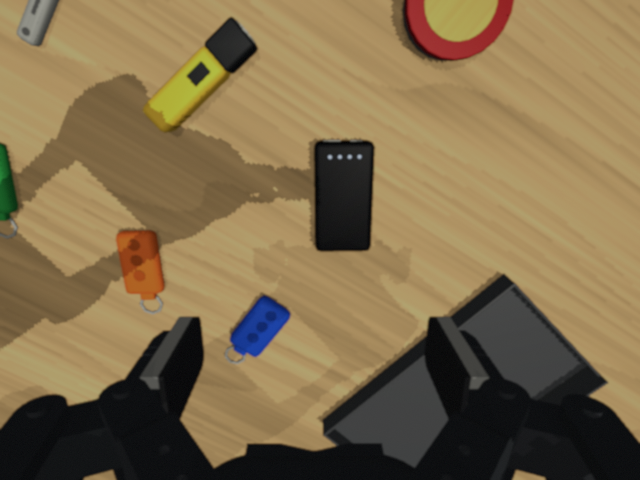

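The bank spans about (315–373, 141–250), upright in the picture; the torch, orange and blue keys and a corner of the grey tray are also visible.

```bash
cat > wm.py <<'E'
import sys,pickle
from h import *
def blob(pic,box,f,z):
    m=pickle.load(open(f"pics/{pic}.pkl","rb"));im=cv2.imread(f"pics/{pic}.png");x0,y0,x1,y1=box
    k=f(cv2.cvtColor(im[y0:y1,x0:x1],cv2.COLOR_BGR2HSV)).astype(np.uint8);k=cv2.morphologyEx(k,cv2.MORPH_CLOSE,np.ones((3,3),np.uint8))
    n,lab,st,ce=cv2.connectedComponentsWithStats(k);i=1+st[1:,4].argmax();h=cv2.convexHull(cv2.findContours((lab==i).astype(np.uint8),0,2)[0][0])
    mo=cv2.moments(h);u=(mo["m10"]/mo["m00"]+x0,mo["m01"]/mo["m00"]+y0)
    P=np.array([onz(m,p[0][0]+x0,p[0][1]+y0,z)[:2]*1000 for p in h],np.float32);r=cv2.minAreaRect(P);b=cv2.boxPoints(r);L=max((b[1]-b[0],b[2]-b[1]),key=np.linalg.norm)
    return u,ray(m,*u),onz(m,*u,z),np.degrees(np.arctan2(L[1],L[0])),r[1]
col={"bank":lambda h:h[...,2]<70,"torch":lambda h:((h[...,1]>150)&(h[...,0]>22)&(h[...,0]<34))|(h[...,2]<60),"orange":lambda h:(h[...,1]>180)&(h[...,0]<14),"blue":lambda h:(h[...,1]>120)&(h[...,0]>100)&(h[...,0]<130)}
E
python3 - <<'E'
from wm import *
from bench import viewer
px={"bank":((272.5,301.2),(345.4,230),.01,(300,130,390,260)),"torch":((336,262.7),(308.5,259.5),.013,(135,10,265,140)),"orange":((267.1,222.6),(377.6,285.9),.0075,(100,220,175,305)),"blue":((219.9,256.8),(399.4,251.9),.0075,(215,285,300,370))}
for n,(a,b,z,box) in px.items():
    u,r,p,an,sz=blob("w2",box,col[n],z)
    t,e=tri([r,ray(viewer.camera_model("scene"),*a),ray(viewer.camera_model("side"),*b)])
    print(n,np.round(u,1),"wrist@z",p.round(4),"yaw",round(float(an),1),np.round(sz,1),"tri3",t.round(4),np.round(e,4))
E
python3 go.py 0.6201 -0.136 0.09 32
```

```text
bank [342.8 194.6] wrist@z [ 0.6223 -0.135   0.01  ] yaw 32.0 [95.9 49.5] tri3 [ 0.6208 -0.1359  0.0073] [0.0012 0.0006 0.0007]
torch [201.3  73.8] wrist@z [0.6445 0.0109 0.013 ] yaw -18.3 [28.4 99.7] tri3 [0.6457 0.0093 0.0156] [0.0013 0.0012 0.0009]
orange [140.4 262.9] wrist@z [ 0.47   -0.0121  0.0075] yaw 32.8 [67.1 36.6] tri3 [ 0.4683 -0.0122  0.0071] [0.0013 0.0012 0.0001]
blue [258.8 326.7] wrist@z [ 0.469  -0.1376  0.0075] yaw -5.2 [34.6 67.9] tri3 [ 0.4676 -0.1385  0.0068] [0.001  0.0002 0.0013]
t 2.58 tcp [ 0.5997 -0.1196  0.2005] psi 31.94 w 0.0858 F [0.3 1.  0. ]
shift mm [  8.6  24.8 110.5] turn [-0.03 -0.01 -0.06] rows>= 2.7 | z only first:
```

```bash
python3 -m jog '[[1,9.5,25,80,0,0,0],[1,9.5,25,80,0,0,0],[1,9.5,25,120,0,0,0],[1,9.5,25,155,0,0,0],[1,9.5,25,175,0,0,0],[1,9.5,25,188,0,0,0],[1,9.5,25,195,0,0,0],[1,9.5,25,197,0,0,0],[-1,9.5,25,197,0,0,0],[-1,9.5,25,197,0,0,0],[-1,9.5,25,197,0,0,0],[-1,9.5,25,197,0,0,0],[-1,9.5,25,197,0,0,0],[-1,9.5,25,197,0,0,0]]' 50; python3 go.py 0.621 -0.136 0.003 32
```

```text
time_s: 3.75
ee_pos: [0.6223, -0.1375, 0.0054]
ee_rot: [0.001, 0.962, 0.274, 0.001]
force: [-1.6, 1.6, 5.6]
gripper_width: 0.0487
t 3.75 tcp [ 0.6223 -0.1375  0.0054] psi 31.84 w 0.0487 F [-1.6  1.6  5.6]
shift mm [-0.3 -1.9  2.4] turn [ 0.14 -0.13 -0.16] rows>= 0.1 | z only first:
```

```bash
python3 -m jog '[[-1,0,0,0,0,0,0],[-1,0,0,-10,0,0,0],[-1,0,0,-40,0,0,0],[-1,0,0,-80,0,0,0],[-1,0,0,-80,0,0,0]]'; python3 look.py w3; python3 go.py 0.525 0.362 0.10 95
```

```text
time_s: 4.17
ee_pos: [0.6252, -0.1386, 0.0918]
ee_rot: [0.004, 0.962, 0.274, 0.005]
force: [2.1, -0.1, -0.4]
gripper_width: 0.0486
t 4.22 tcp [ 0.624  -0.1383  0.0888] psi 31.85 w 0.0485 F [ 0.3 -0.1 -2.7]
shift mm [ 179.9 -477.1  -13.8] turn [  0.59  -0.08 -63.15] rows>= 12.2 | z only first:
```

View pics/w3.png

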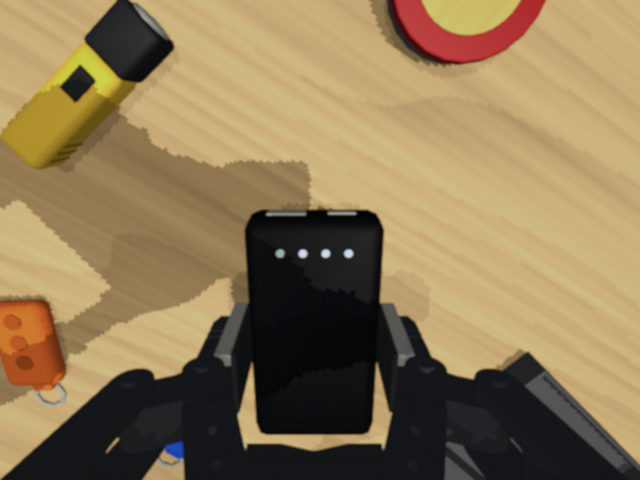

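Bank held square between the pads, width 48.5 mm. Carrying it over the white tray's large bay.

```bash
python3 -m jog '[[-1,46,-119,-14,0,0,-20],[-1,182,-477,-14,0,0,-63],[-1,182,-477,-14,0,0,-63],[-1,182,-477,-14,0,0,-63],[-1,182,-477,-14,0,0,-63],[-1,182,-477,-14,0,0,-63],[-1,182,-477,-14,0,0,-63],[-1,182,-477,-14,0,0,-63],[-1,182,-477,-14,0,0,-63],[-1,182,-477,-14,0,0,-63],[-1,182,-477,-14,0,0,-63],[-1,182,-477,-14,0,0,-63],[-1,182,-477,-14,0,0,-63],[-1,182,-477,-14,0,0,-63],[-1,182,-477,-14,0,0,-63]]'; python3 look.py w4; python3 go.py 0.528 0.362 0.007 95
```

```text
time_s: 5.47
ee_pos: [0.5232, 0.364, 0.0965]
ee_rot: [-0.0, 0.676, 0.737, -0.001]
force: [0.1, 0.2, -2.0]
gripper_width: 0.0488
t 5.52 tcp [0.5237 0.363  0.0966] psi 94.86 w 0.0485 F [-0.6 -0.  -2.6]
shift mm [-1.3  4.3 89.6] turn [-0.08  0.07 -0.15] rows>= 2.2 | z only first:
```

View pics/w4.png

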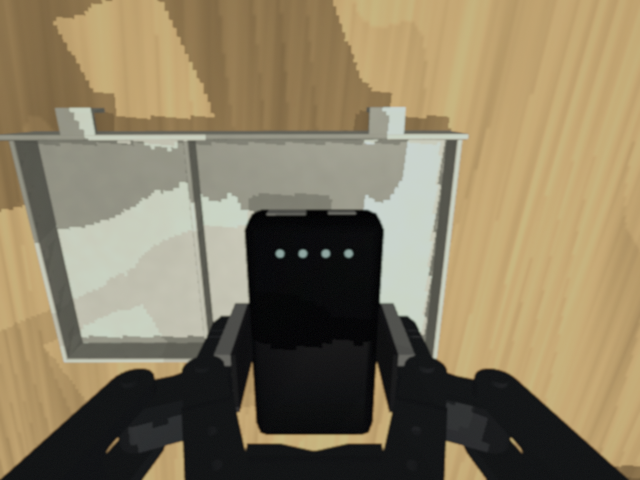

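```bash
python3 -m jog '[[-1,-1,4,20,0,0,0],[-1,-1,4,45,0,0,0],[-1,-1,4,65,0,0,0],[-1,-1,4,77,0,0,0],[-1,-1,4,83,0,0,0],[-1,-1,4,86,0,0,0],[-1,-1,4,87,0,0,0],[-1,-1,4,87,0,0,0],[-1,-1,4,87,0,0,0]]'
```

```text
time_s: 6.27
ee_pos: [0.5288, 0.3636, 0.0115]
ee_rot: [0.0, 0.677, 0.736, 0.001]
force: [-0.4, 0.1, -2.2]
gripper_width: 0.0484
```

```bash
python3 -m jog '[[-1,0,0,0.5,0,0,0],[-1,0,0,1,0,0,0],[-1,0,0,1,0,0,0],[-1,0,0,1,0,0,0]]'
```

```text
time_s: 6.6
ee_pos: [0.5281, 0.3635, 0.0095]
ee_rot: [0.0, 0.676, 0.736, 0.0]
force: [-0.2, 1.0, -2.2]
gripper_width: 0.0486
```

```bash
python3 -m jog '[[-1,0,0,0.7,0,0,0],[-1,0,0,1.4,0,0,0],[-1,0,0,1.4,0,0,0],[-1,0,0,1.4,0,0,0]]'
```

```text
time_s: 6.93
ee_pos: [0.5282, 0.3635, 0.0084]
ee_rot: [0.0, 0.677, 0.736, 0.0]
force: [-1.8, -0.3, 3.9]
gripper_width: 0.0489
```

Contact felt (the force turned upward) at the expected height. Now I'll release and rise.

```bash
python3 -m jog '[[0.5,0,0,0,0,0,0],[0.5,0,0,0,0,0,0],[0.5,0,0,0,0,0,0],[0.5,0,0,-10,0,0,0],[0.5,0,0,-40,0,0,0],[0.5,0,0,-80,0,0,0],[0.5,0,0,-120,0,0,0],[0.5,0,0,-120,0,0,0]]'; python3 look.py w5; python3 go.py 0.467 -0.012 0.09 -147;python3 go.py 0.467 -0.012 0.09 33
```

```text
time_s: 7.6
ee_pos: [0.5321, 0.3655, 0.1378]
ee_rot: [0.003, 0.676, 0.736, 0.007]
force: [0.9, 0.6, 0.2]
gripper_width: 0.0643
t 7.65 tcp [0.5308 0.3648 0.1341] psi 94.85 w 0.0641 F [ 0.8 -0.5 -1.1]
shift mm [-370.3  -95.9   41.5] turn [   0.63    0.45 -118.15] rows>= 16.5 | z only first: 
t 7.65 tcp [0.5308 0.3648 0.1341] psi 94.85 w 0.0641 F [ 0.8 -0.5 -1.1]
shift mm [-370.3  -95.9   41.5] turn [ 0.4  -0.55 61.85] rows>= 9.2 | z only first:
```

View pics/w5.png

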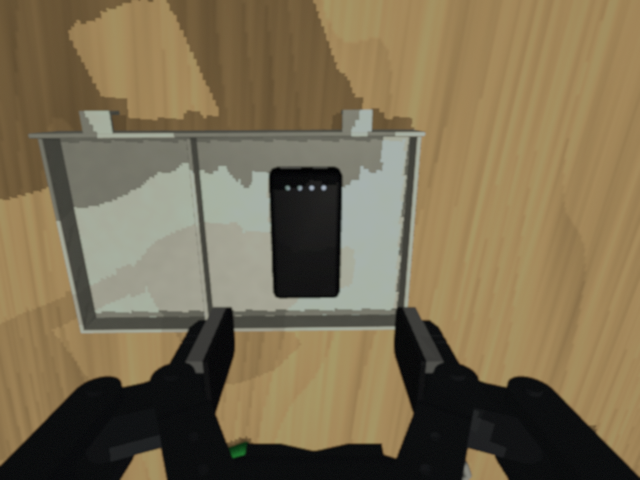

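The bank lies flat in the middle of the large bay, between the divider (col 200) and the right wall (col 405). Next is the orange key.

```bash
python3 -m jog '[[0.5,-370,-97,40,0,0,62],[0.5,-370,-97,40,0,0,62],[0.5,-370,-97,40,0,0,62],[0.5,-370,-97,40,0,0,62],[0.5,-370,-97,40,0,0,62],[0.5,-370,-97,40,0,0,62],[0.5,-370,-97,40,0,0,62],[0.5,-370,-97,40,0,0,62],[0.5,-370,-97,40,0,0,62],[0.5,-370,-97,40,0,0,62],[0.5,-370,-97,40,0,0,62],[0.5,-370,-97,40,0,0,62],[0.5,-370,-97,40,0,0,62]]'; python3 look.py w6; python3 go.py 0.469 -0.0115 0.002 33
python3 - <<'E'
from wm import *
u,r,p,an,sz=blob("w6",(180,150,450,420),col["orange"],.0075);print(np.round(u,1),p.round(4),an,sz)
E
```

```text
time_s: 8.73
ee_pos: [0.4629, -0.0126, 0.0879]
ee_rot: [-0.0, 0.959, 0.283, 0.0]
force: [0.3, -0.2, 0.2]
gripper_width: 0.0639
t 8.78 tcp [ 0.4629 -0.0123  0.0879] psi 32.97 w 0.0641 F [ 0.3  0.6 -0.8]
shift mm [ 5.5  2.7 85.9] turn [-0.01 -0.02 -0.03] rows>= 2.1 | z only first: 
[319.  241.6] [ 0.47   -0.0114  0.0075] 32.881557 (67.7237548828125, 35.145294189453125)
```

View pics/w6.png

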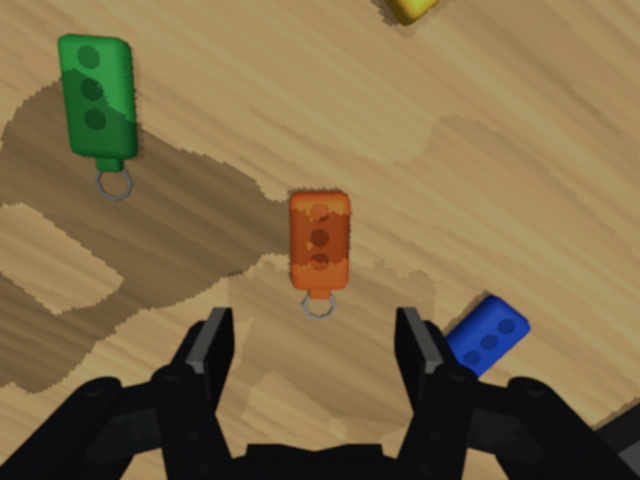

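```bash
python3 -m jog '[[0.5,7,3,30,0,0,0],[0.5,7,3,55,0,0,0],[0.5,7,3,72,0,0,0],[0.5,7,3,81,0,0,0],[0.5,7,3,85,0,0,0],[0.5,7,3,86,0,0,0],[0.5,7,3,86,0,0,0],[-1,7,3,86,0,0,0],[-1,7,3,86,0,0,0],[-1,7,3,86,0,0,0],[-1,7,3,86,0,0,0],[-1,7,3,86,0,0,0],[-1,7,3,86,0,0,0]]' 30
```

```text
time_s: 9.87
ee_pos: [0.4709, -0.0123, 0.0029]
ee_rot: [0.0, 0.959, 0.283, 0.001]
force: [0.0, 1.2, 5.9]
gripper_width: 0.0355
```

```bash
python3 -m jog '[[-1,0,0,-5,0,0,0],[-1,0,0,-30,0,0,0],[-1,0,0,-70,0,0,0],[-1,0,0,-100,0,0,0],[-1,0,0,-100,0,0,0],[-1,0,0,-100,0,0,0]]'; python3 look.py w7
python3 - <<'E'
import numpy as np
o=np.array([.4816,.3578]);a=np.radians(95);R=np.array([[np.cos(a),-np.sin(a)],[np.sin(a),np.cos(a)]])
print(o+R@[.010,.075])
E
python3 go.py 0.408 0.361 0.10 95
```

```text
time_s: 10.37
ee_pos: [0.4712, -0.0125, 0.1037]
ee_rot: [0.001, 0.959, 0.283, 0.002]
force: [-0.1, -0.3, -0.4]
gripper_width: 0.0353
[0.40601384 0.36122527]
t 10.42 tcp [ 0.4701 -0.0123  0.1022] psi 32.84 w 0.0351 F [ 0.1  0.2 -0.1]
shift mm [ 150.2 -347.3    2.1] turn [ 6.000e-02 -2.000e-02 -6.216e+01] rows>= 9.1 | z only first:
```

View pics/w7.png

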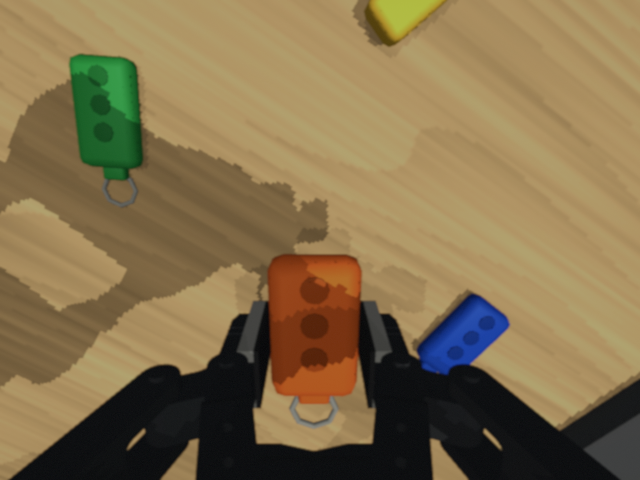

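Orange key held by its sides, straight. Carrying it to the white tray's small bay.

```bash
python3 -m jog '[[-1,149,-348,1,0,0,-62],[-1,149,-348,1,0,0,-62],[-1,149,-348,1,0,0,-62],[-1,149,-348,1,0,0,-62],[-1,149,-348,1,0,0,-62],[-1,149,-348,1,0,0,-62],[-1,149,-348,1,0,0,-62],[-1,149,-348,1,0,0,-62],[-1,149,-348,1,0,0,-62],[-1,149,-348,1,0,0,-62],[-1,149,-348,1,0,0,-62],[-1,149,-348,1,0,0,-62],[-1,149,-348,1,0,0,-62]]'; python3 look.py w8; python3 go.py 0.406 0.361 0.007 95
```

```text
time_s: 11.5
ee_pos: [0.4064, 0.3594, 0.0999]
ee_rot: [-0.0, 0.677, 0.736, -0.001]
force: [0.1, 0.3, 0.2]
gripper_width: 0.0354
t 11.55 tcp [0.4067 0.3593 0.1002] psi 94.72 w 0.0348 F [ 0.7  0.2 -0.4]
shift mm [ 1.8 -0.4 93.2] turn [-0.09  0.06 -0.28] rows>= 2.2 | z only first:
```

View pics/w8.png

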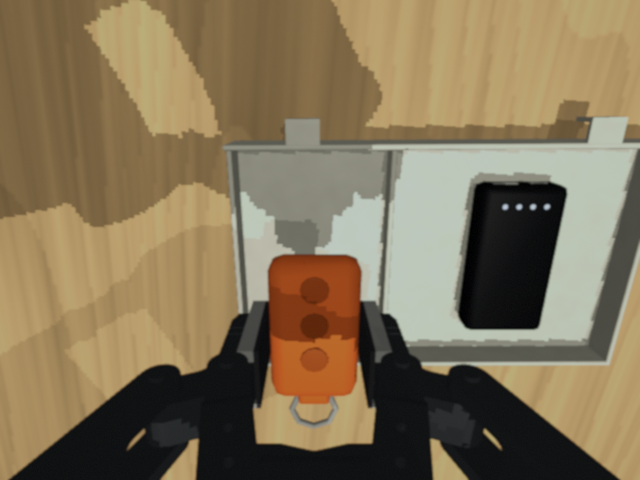

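```bash
python3 -m jog '[[-1,2,0,25,0,0,0],[-1,2,0,50,0,0,0],[-1,2,0,70,0,0,0],[-1,2,0,82,0,0,0],[-1,2,0,88,0,0,0],[-1,2,0,90,0,0,0],[-1,2,0,91.5,0,0,0],[-1,2,0,92.5,0,0,0],[-1,2,0,92.5,0,0,0],[-1,2,0,92.5,0,0,0]]'
```

```text
time_s: 12.38
ee_pos: [0.4069, 0.3631, 0.0092]
ee_rot: [0.0, 0.677, 0.736, 0.001]
force: [-0.0, -0.2, -0.4]
gripper_width: 0.0352
```

```bash
python3 -m jog '[[-1,0,0,0.7,0,0,0],[-1,0,0,1.4,0,0,0],[-1,0,0,1.4,0,0,0],[-1,0,0,1.4,0,0,0]]'
```

```text
time_s: 12.72
ee_pos: [0.4064, 0.363, 0.0071]
ee_rot: [-0.0, 0.677, 0.736, 0.0]
force: [-0.0, 0.1, -0.7]
gripper_width: 0.0348
```

```bash
python3 -m jog '[[-1,0,0,0.7,0,0,0],[-1,0,0,1.3,0,0,0],[-1,0,0,1.3,0,0,0],[-1,0,0,1.3,0,0,0]]'
```

```text
time_s: 13.05
ee_pos: [0.4065, 0.363, 0.0059]
ee_rot: [0.0, 0.677, 0.736, 0.0]
force: [-0.2, -0.8, 3.5]
gripper_width: 0.0352
```

Contact. Releasing, then on to the opener.

```bash
python3 -m jog '[[0.15,0,0,0,0,0,0],[0.15,0,0,0,0,0,0],[0.15,0,0,0,0,0,0],[0.15,0,0,-10,0,0,0],[0.15,0,0,-40,0,0,0],[0.15,0,0,-80,0,0,0],[0.15,0,0,-120,0,0,0],[0.15,0,0,-120,0,0,0]]'; python3 look.py w9; python3 go.py 0.62 0.137 0.17 0
```

```text
time_s: 13.72
ee_pos: [0.41, 0.3654, 0.134]
ee_rot: [0.002, 0.676, 0.736, 0.007]
force: [1.8, 0.9, 0.6]
gripper_width: 0.049
t 13.77 tcp [0.4088 0.3645 0.1307] psi 94.86 w 0.0491 F [ 0.6 -0.4 -0.6]
shift mm [-244.4  191.6  -38.8] turn [ 0.15 -0.62 94.86] rows>= 13.2 | z only first:
```

View pics/w9.png

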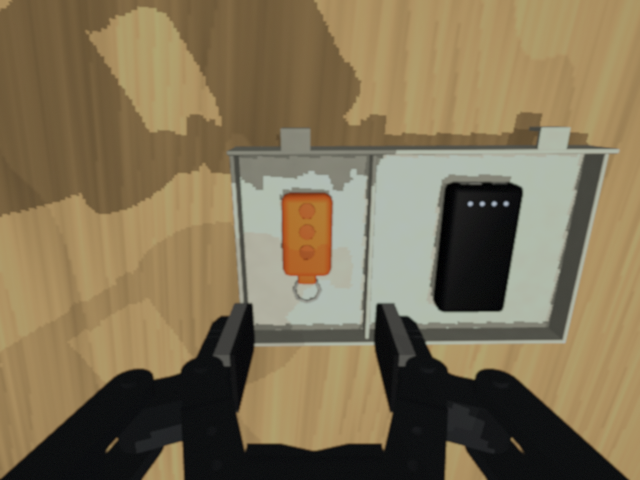

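The white kit is in. The orange key lies alone in the small bay (307,240) and the bank in the large bay (477,247). Next, a look at the opener.

```bash
python3 -m jog '[[0.15,-244,192,-41,0,0,95],[0.15,-244,192,-41,0,0,95],[0.15,-244,192,-41,0,0,95],[0.15,-244,192,-41,0,0,95],[0.15,-244,192,-41,0,0,95],[0.15,-244,192,-41,0,0,95],[0.15,-244,192,-41,0,0,95],[0.15,-244,192,-41,0,0,95],[0.15,-244,192,-41,0,0,95],[0.15,-244,192,-41,0,0,95],[0.15,-244,192,-41,0,0,95],[0.15,-244,192,-41,0,0,95],[0.15,-244,192,-41,0,0,95],[0.15,-244,192,-41,0,0,95],[0.15,-244,192,-41,0,0,95],[0.15,-244,192,-41,0,0,95],[0.15,-244,192,-41,0,0,95]]'; python3 look.py w10; python3 go.py 0.65 0.137 0.09 0
```

```text
time_s: 15.18
ee_pos: [0.6181, 0.136, 0.1662]
ee_rot: [-0.0, 1.0, -0.001, -0.0]
force: [-0.3, 0.3, 0.4]
gripper_width: 0.0491
t 15.23 tcp [0.6182 0.136  0.1663] psi -0.09 w 0.0489 F [-0.7 -0.2  0.5]
shift mm [31.8 -1.  76.3] turn [-0.    0.04 -0.09] rows>= 2.0 | z only first:
```

View pics/w10.png

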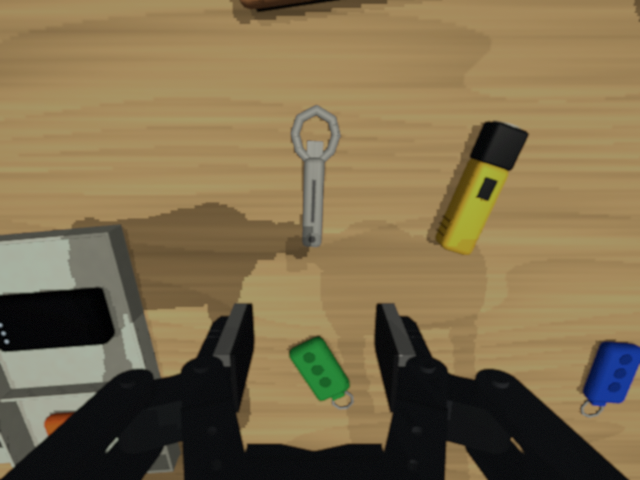

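The opener runs from its tail (313,244) to the loop top (316,107), with the handle about 20 px wide. The torch is at (485,187).

Run:
```python
from wm import *
from bench import viewer
m=pickle.load(open("pics/w10.pkl","rb"))
for n,u,z in(("tail",(312.5,244),.012),("looptop",(316,107),.0035),("loopL",(292,133),.0035),("loopR",(340,133),.0035),("hand200",(313.3,205),.012),("hand165",(314.5,165),.012)): print(n,onz(m,*u,z).round(4))
im=cv2.imread("pics/w10.png")[95:255,270:360];cv2.imwrite("pics/w10o.png",cv2.resize(im,None,fx=3.7,fy=3.7,interpolation=cv2.INTER_CUBIC))
S=viewer.camera_model("scene");D=viewer.camera_model("side")
cc=lambda p,s,o:((p[0]+.5)/s-.5+o[0],(p[1]+.5)/s-.5+o[1])
print(tri([ray(m,312.5,243),ray(S,*cc((617,208),3.6,(190,160))),ray(D,*cc((195,395),4,(250,210)))]))
u,r,p,an,sz=blob("w10",(425,110,535,260),col["torch"],.013);print("torch",np.round(u,1),p.round(4),an,sz)
```

```text
tail [0.5969 0.1373 0.012 ]
looptop [0.7009 0.1345 0.0035]
loopL [0.6824 0.1525 0.0035]
loopR [0.6823 0.1164 0.0035]
hand200 [0.629  0.1366 0.012 ]
hand165 [0.6597 0.1356 0.012 ]
(array([0.5953683 , 0.13798537, 0.00507734]), [np.float64(0.0006187223978131447), np.float64(0.00034364843775733385), np.float64(0.00038166457501579435)])
torch [482.9 182.5] [0.6464 0.008  0.013 ] -17.630566 (33.96129608154297, 100.1712646484375)
```

View pics/w10o.png

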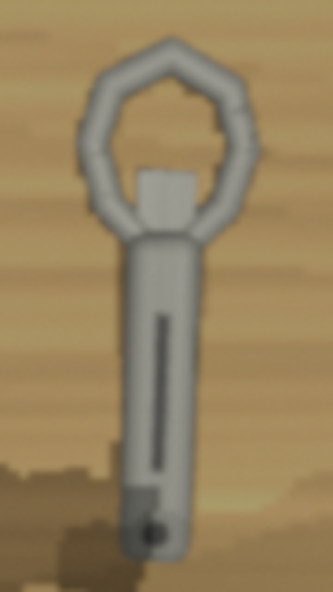

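```bash
python3 -m jog '[[0.15,32.5,0,30,0,0,1.6],[0.15,32.5,0,65,0,0,1.6],[0.15,32.5,0,100,0,0,1.6],[0.15,32.5,0,130,0,0,1.6],[0.15,32.5,0,150,0,0,1.6],[0.15,32.5,0,159,0,0,1.6],[0.15,32.5,0,162.5,0,0,1.6],[0.15,32.5,0,163,0,0,1.6],[0.15,32.5,0,163,0,0,1.6]]' 40; python3 look.py w11;python3 go.py 0.6505 0.1358 0.003 -1.7
```

```text
time_s: 15.98
ee_pos: [0.6519, 0.1361, 0.0052]
ee_rot: [-0.0, 1.0, -0.015, 0.001]
force: [0.3, -0.4, -0.3]
gripper_width: 0.0491
t 16.03 tcp [0.6521 0.1361 0.0056] psi -1.74 w 0.0491 F [-0.7 -0.9  0.1]
shift mm [-1.6  0.4  2.6] turn [-0.03 -0.18 -0.04] rows>= 0.1 | z only first:
```

View pics/w11.png

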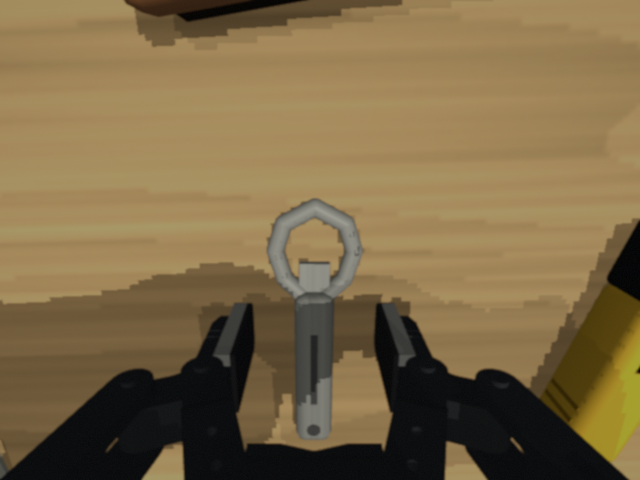

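Centred on the handle. Closing and lifting.

```bash
python3 -m jog '[[-1,0,0,1,0,0,0],[-1,0,0,1,0,0,0],[-1,0,0,1,0,0,0],[-1,0,0,1,0,0,0],[-1,0,0,1,0,0,0],[-1,0,0,1,0,0,0]]' 40; python3 go.py 0.6505 0.1358 0.003 -1.7; python3 -m jog '[[-1,0,0,-5,0,0,0],[-1,0,0,-30,0,0,0],[-1,0,0,-70,0,0,0],[-1,0,0,-105,0,0,0],[-1,0,0,-105,0,0,0],[-1,0,0,-105,0,0,0],[-1,0,0,-105,0,0,0]]'; python3 look.py w12;  python3 go.py 0.45 -0.25 0.20 76
```

```text
time_s: 16.53
ee_pos: [0.6515, 0.136, 0.0038]
ee_rot: [-0.0, 1.0, -0.015, 0.001]
force: [-0.2, -0.2, 5.0]
gripper_width: 0.0144
t 16.53 tcp [0.6515 0.136  0.0038] psi -1.75 w 0.0144 F [-0.2 -0.2  5. ]
shift mm [-1.   0.3  0.8] turn [-0.02 -0.1  -0.05] rows>= 0.0 | z only first: 
time_s: 17.12
ee_pos: [0.6503, 0.1359, 0.1071]
ee_rot: [0.0, 1.0, -0.015, -0.001]
force: [-0.0, -0.4, -1.2]
gripper_width: 0.015
t 17.17 tcp [0.6498 0.1358 0.1061] psi -1.75 w 0.0148 F [ 0.  -0.  -1.3]
shift mm [-188.2  391.8  -93.2] turn [ -0.1    0.16 -77.75] rows>= 10.9 | z only first:
```

View pics/w12.png

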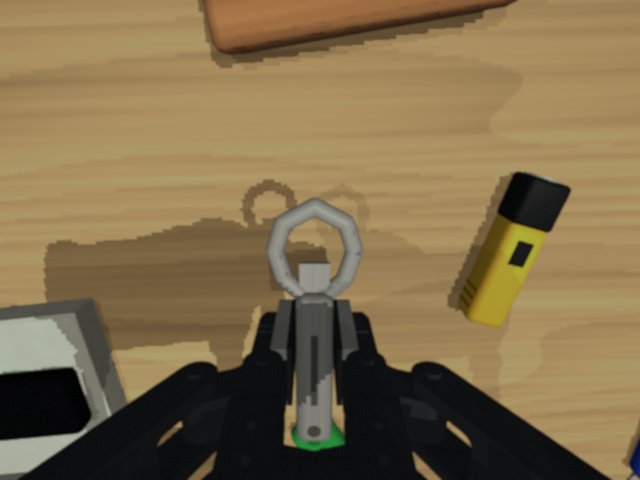

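Opener held (15 mm). Next I'll look at the grey tray from above with the opener in hand.

```bash
python3 go.py 0.492 -0.39 0.23 77
```

```text
t 17.17 tcp [0.6498 0.1358 0.1061] psi -1.75 w 0.0148 F [ 0.  -0.  -1.3]
shift mm [-142.   530.5 -123.3] turn [ -0.11   0.16 -78.75] rows>= 13.5 | z only first:
```

```bash
python3 -m jog '[[-1,-142,530,-123,0,0,-79],[-1,-142,530,-123,0,0,-79],[-1,-142,530,-123,0,0,-79],[-1,-142,530,-123,0,0,-79],[-1,-142,530,-123,0,0,-79],[-1,-142,530,-123,0,0,-79],[-1,-142,530,-123,0,0,-79],[-1,-142,530,-123,0,0,-79],[-1,-142,530,-123,0,0,-79],[-1,-142,530,-123,0,0,-79],[-1,-142,530,-123,0,0,-79],[-1,-142,530,-123,0,0,-79],[-1,-142,530,-123,0,0,-79],[-1,-142,530,-123,0,0,-79],[-1,-142,530,-123,0,0,-79],[-1,-142,530,-123,0,0,-79]]'; python3 look.py w13; python3 -c "
import cv2;im=cv2.imread('pics/w13.png');cv2.imwrite('pics/w13b.png',cv2.convertScaleAbs(im,alpha=2))"
```

```text
time_s: 18.5
ee_pos: [0.4914, -0.3912, 0.2287]
ee_rot: [-0.001, 0.782, 0.623, -0.0]
force: [0.5, 1.1, -1.0]
gripper_width: 0.0147
```

View pics/w13b.png

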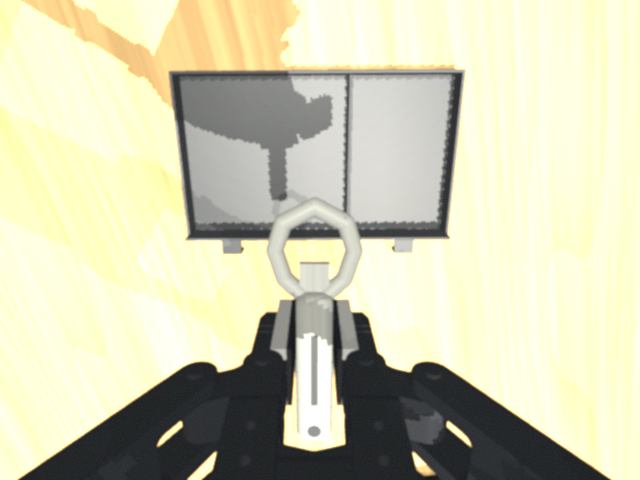

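Grey tray rim corners are at (170,71), (464,71), (449,238) and (187,239). The divider is at col 348 and the hooks are at the bottom.

```bash
python3 trayfit.py w13 '{"-x-y":[170.5,71.5],"-x+y":[464,71],"+x+y":[449,238],"+x-y":[187,239],"[-0.07,0.0285,0.021]":[347.5,76]}'
```

```text
-x-y [ 0.4011 -0.2567]
-x+y [ 0.6358 -0.3105]
+x+y [ 0.6047 -0.4488]
+x-y [ 0.3701 -0.3957]
[-0.07,0.0285,0.021] [ 0.5421 -0.2927]
origin [ 0.5021 -0.3533] yaw -102.68 res mm [[2.9, -1.6], [-2.4, -1.5], [-1.4, 2.7], [4.0, 1.8], [-3.2, -1.4]]
```

```bash
python3 go.py 0.4884 -0.3502 0.05 77.3
```

```text
t 18.55 tcp [ 0.492  -0.3895  0.2286] psi 77.15 w 0.0142 F [-0.4  1.3 -1.1]
shift mm [ 37.1 -11.7 178.7] turn [-0.17 -0.14 -0.15] rows>= 4.4 | z only first:
```

```bash
python3 -m jog '[[-1,38,-12,40,0,0,0],[-1,38,-12,80,0,0,0],[-1,38,-12,120,0,0,0],[-1,38,-12,150,0,0,0],[-1,38,-12,175,0,0,0],[-1,38,-12,178,0,0,0],[-1,38,-12,178,0,0,0]]'; python3 look.py w14; python3 go.py 0.4884 -0.3502 0.009 77.3
```

```text
time_s: 19.13
ee_pos: [0.489, -0.3473, 0.0507]
ee_rot: [-0.003, 0.781, 0.625, -0.0]
force: [0.5, 0.8, -1.3]
gripper_width: 0.0146
t 19.18 tcp [ 0.49   -0.3487  0.0528] psi 77.33 w 0.0146 F [-0.1 -0.4 -0.5]
shift mm [-1.8 -1.2 43.8] turn [-0.04 -0.04  0.03] rows>= 1.1 | z only first:
```

View pics/w14.png

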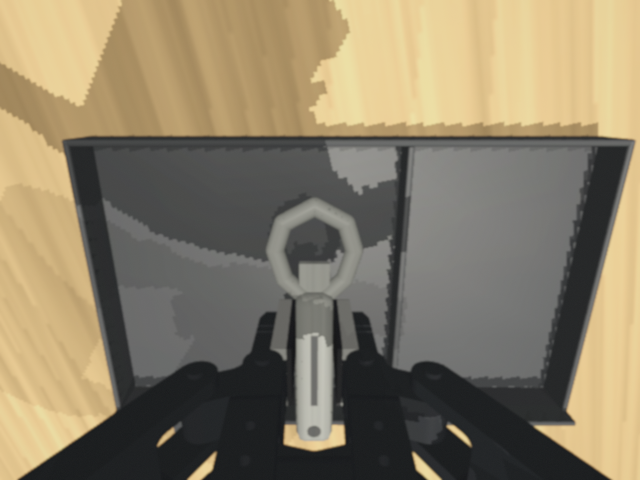

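```bash
python3 -m jog '[[-1,-1,-1,15,0,0,0],[-1,-1,-1,28,0,0,0],[-1,-1,-1,36,0,0,0],[-1,-1,-1,40,0,0,0],[-1,-1,-1,41,0,0,0],[-1,-1,-1,42,0,0,0],[-1,-1,-1,42,0,0,0],[-1,-1,-1,42,0,0,0]]'
```

```text
time_s: 19.85
ee_pos: [0.4887, -0.3508, 0.0115]
ee_rot: [0.001, 0.781, 0.624, 0.0]
force: [0.0, 0.0, -1.0]
gripper_width: 0.0152
```

```bash
python3 -m jog '[[-1,0,0,1,0,0,0],[-1,0,0,2,0,0,0],[-1,0,0,2,0,0,0],[-1,0,0,2,0,0,0]]'
```

```text
time_s: 20.18
ee_pos: [0.4882, -0.3505, 0.0086]
ee_rot: [-0.0, 0.781, 0.624, 0.0]
force: [0.8, 0.1, -0.6]
gripper_width: 0.0147
```

```bash
python3 -m jog '[[-1,0,0,0.7,0,0,0],[-1,0,0,1.4,0,0,0],[-1,0,0,1.8,0,0,0],[-1,0,0,1.8,0,0,0]]'
```

```text
time_s: 20.52
ee_pos: [0.4883, -0.3505, 0.0069]
ee_rot: [-0.0, 0.781, 0.624, 0.0]
force: [0.3, -0.3, -1.4]
gripper_width: 0.0146
```

```bash
python3 -m jog '[[-1,0,0,0.5,0,0,0],[-1,0,0,1,0,0,0],[-1,0,0,1,0,0,0],[-1,0,0,1,0,0,0]]'
```

```text
time_s: 20.85
ee_pos: [0.4883, -0.3505, 0.0068]
ee_rot: [0.0, 0.781, 0.624, 0.0]
force: [-2.6, 1.8, 7.2]
gripper_width: 0.0144
```

Contact. Releasing, then on to the torch.

```bash
python3 -m jog '[[-0.25,0,0,0,0,0,0],[-0.25,0,0,0,0,0,0],[-0.25,0,0,0,0,0,0],[-0.25,0,0,-8,0,0,0],[-0.25,0,0,-30,0,0,0],[-0.25,0,0,-70,0,0,0],[-0.25,0,0,-110,0,0,0],[-0.25,0,0,-110,0,0,0]]'; python3 look.py w15; python3 go.py 0.646 0.0085 0.10 -17.8
```

```text
time_s: 21.52
ee_pos: [0.4916, -0.3535, 0.1246]
ee_rot: [0.007, 0.781, 0.624, 0.001]
force: [1.6, -2.0, 1.6]
gripper_width: 0.0321
t 21.57 tcp [ 0.4905 -0.3525  0.1212] psi 77.25 w 0.032 F [-0.2  0.   0. ]
shift mm [386.5  71.8  19.9] turn [ 0.62 -0.2  95.05] rows>= 13.3 | z only first:
```

View pics/w15.png

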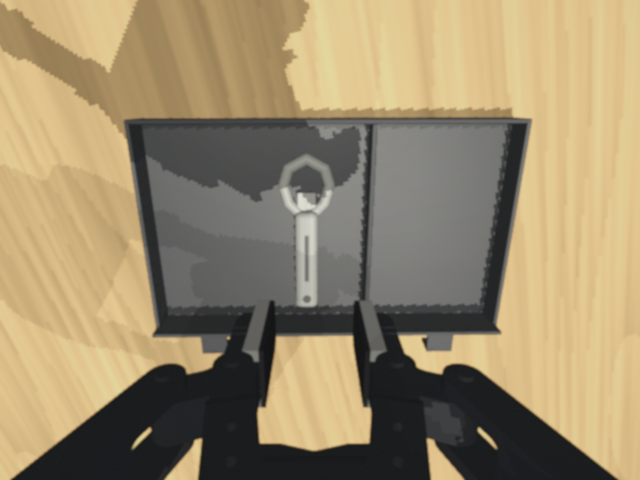

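The opener lies flat in the large bay, straight along the tray's x, from (307,300) to (306,157), with clear floor to its left. Now over the torch.

```bash
python3 -m jog '[[0.15,386,73,18,0,0,95],[0.15,386,73,18,0,0,95],[0.15,386,73,18,0,0,95],[0.15,386,73,18,0,0,95],[0.15,386,73,18,0,0,95],[0.15,386,73,18,0,0,95],[0.15,386,73,18,0,0,95],[0.15,386,73,18,0,0,95],[0.15,386,73,18,0,0,95],[0.15,386,73,18,0,0,95],[0.15,386,73,18,0,0,95],[0.15,386,73,18,0,0,95],[0.15,386,73,18,0,0,95],[0.15,386,73,18,0,0,95],[0.15,386,73,18,0,0,95],[0.15,386,73,18,0,0,95],[0.15,386,73,18,0,0,95]]'; python3 look.py w16; python3 go.py 0.646 0.0085 0.004 -17.8;  python3 - <<'E'
from wm import *
u,r,p,an,sz=blob("w16",(240,100,400,390),col["torch"],.013);print(np.round(u,1),p.round(4),an,sz)
E
```

```text
time_s: 22.98
ee_pos: [0.6444, 0.0098, 0.0975]
ee_rot: [-0.0, 0.988, -0.153, -0.0]
force: [0.3, 0.2, 0.2]
gripper_width: 0.049
t 23.03 tcp [0.6445 0.0098 0.0976] psi -17.63 w 0.049 F [-0.   0.4 -0.8]
shift mm [ 1.9  0.7 93.6] turn [0.   0.03 0.17] rows>= 2.2 | z only first: 
[313.7 219.7] [0.6625 0.0044 0.013 ] -18.669779 (25.869789123535156, 60.08866500854492)
```

View pics/w16.png

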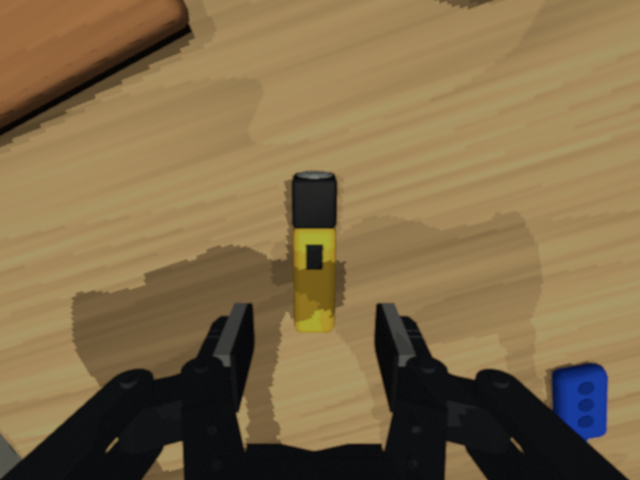

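```bash
python3 -m jog '[[0.15,2,0.5,30,0,0,0.2],[0.15,2,0.5,60,0,0,0.2],[0.15,2,0.5,80,0,0,0.2],[0.15,2,0.5,90,0,0,0.2],[0.15,2,0.5,93,0,0,0.2],[0.15,2,0.5,94,0,0,0.2],[0.15,2,0.5,94,0,0,0.2],[-1,2,0.5,94,0,0,0.2],[-1,2,0.5,94,0,0,0.2],[-1,2,0.5,94,0,0,0.2],[-1,2,0.5,94,0,0,0.2],[-1,2,0.5,94,0,0,0.2],[-1,2,0.5,94,0,0,0.2]]' 40; python3 go.py 0.646 0.0085 0.004 -17.8; python3 -m jog '[[-1,0,0,-5,0,0,0],[-1,0,0,-30,0,0,0],[-1,0,0,-70,0,0,0],[-1,0,0,-110,0,0,0],[-1,0,0,-110,0,0,0],[-1,0,0,-110,0,0,0],[-1,0,0,-110,0,0,0]]'; python3 look.py w17;  python3 go.py 0.428 -0.3366 0.11 77.3
```

```text
time_s: 24.12
ee_pos: [0.6475, 0.0087, 0.0056]
ee_rot: [-0.0, 0.988, -0.156, 0.001]
force: [-0.8, 0.5, 6.4]
gripper_width: 0.0253
t 24.12 tcp [0.6475 0.0087 0.0056] psi -17.95 w 0.0253 F [-0.8  0.5  6.4]
shift mm [-1.4  0.6  1.6] turn [-0.04 -0.17 -0.15] rows>= 0.1 | z only first: 
time_s: 24.7
ee_pos: [0.6459, 0.0088, 0.1137]
ee_rot: [-0.0, 0.988, -0.156, -0.0]
force: [0.2, -0.1, -1.9]
gripper_width: 0.0251
t 24.75 tcp [0.6454 0.0089 0.1127] psi -17.95 w 0.0253 F [ 0.1 -1.  -1.4]
shift mm [-100.3  395.7    3.1] turn [ -0.1    0.13 -95.25] rows>= 13.3 | z only first:
```

View pics/w17.png

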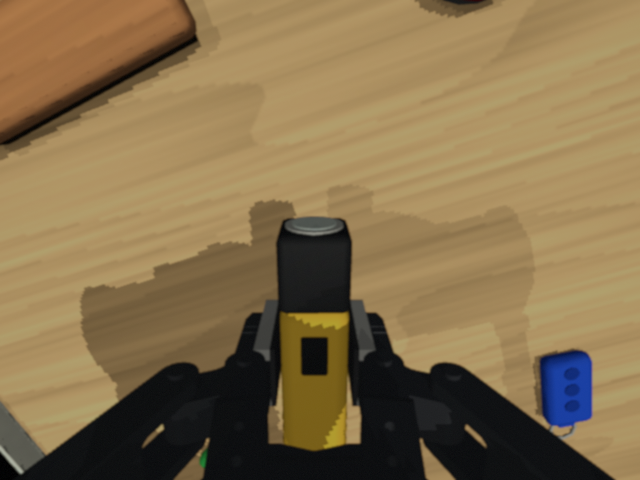

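Torch held straight. Carrying it to the grey tray, to the left of the opener.

```bash
python3 -m jog '[[-1,-100,396,3,0,0,-95],[-1,-100,396,3,0,0,-95],[-1,-100,396,3,0,0,-95],[-1,-100,396,3,0,0,-95],[-1,-100,396,3,0,0,-95],[-1,-100,396,3,0,0,-95],[-1,-100,396,3,0,0,-95],[-1,-100,396,3,0,0,-95],[-1,-100,396,3,0,0,-95],[-1,-100,396,3,0,0,-95],[-1,-100,396,3,0,0,-95],[-1,-100,396,3,0,0,-95],[-1,-100,396,3,0,0,-95],[-1,-100,396,3,0,0,-95],[-1,-100,396,3,0,0,-95],[-1,-100,396,3,0,0,-95],[-1,-100,396,3,0,0,-95]]'; python3 look.py w18; python3 go.py 0.428 -0.3366 0.010 77.3
```

```text
time_s: 26.17
ee_pos: [0.4289, -0.3366, 0.11]
ee_rot: [-0.001, 0.783, 0.622, -0.0]
force: [-0.0, 0.4, -1.1]
gripper_width: 0.0254
t 26.22 tcp [ 0.429  -0.3367  0.1102] psi 76.91 w 0.0254 F [-0.1 -0.4 -0.9]
shift mm [ -0.2  -0.9 100.2] turn [-0.06 -0.05 -0.39] rows>= 2.4 | z only first:
```

View pics/w18.png

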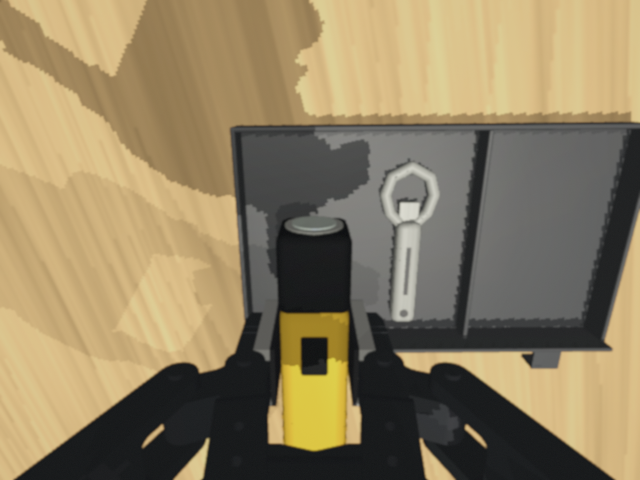

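```bash
python3 -m jog '[[-1,0,-0.5,25,0,0,-0.4],[-1,0,-0.5,55,0,0,-0.4],[-1,0,-0.5,78,0,0,-0.4],[-1,0,-0.5,91,0,0,-0.4],[-1,0,-0.5,96,0,0,-0.4],[-1,0,-0.5,98,0,0,-0.4],[-1,0,-0.5,99.5,0,0,-0.4],[-1,0,-0.5,99.5,0,0,-0.4],[-1,0,-0.5,99.5,0,0,-0.4]]'
```

```text
time_s: 26.97
ee_pos: [0.4293, -0.3374, 0.0123]
ee_rot: [0.001, 0.78, 0.625, 0.0]
force: [0.1, -0.1, -0.3]
gripper_width: 0.0253
```

```bash
python3 -m jog '[[-1,0,0,0.7,0,0,0],[-1,0,0,1.4,0,0,0],[-1,0,0,1.4,0,0,0],[-1,0,0,1.4,0,0,0]]'
```

```text
time_s: 27.3
ee_pos: [0.4288, -0.3371, 0.0102]
ee_rot: [0.0, 0.78, 0.626, 0.0]
force: [0.4, -0.2, -0.8]
gripper_width: 0.0251
```

```bash
python3 -m jog '[[-1,0,0,0.7,0,0,0],[-1,0,0,1.4,0,0,0],[-1,0,0,1.8,0,0,0],[-1,0,0,1.8,0,0,0]]'
```

```text
time_s: 27.63
ee_pos: [0.4288, -0.3371, 0.0085]
ee_rot: [0.0, 0.78, 0.626, 0.0]
force: [-0.7, 1.1, 4.4]
gripper_width: 0.0255
```

Contact. Releasing, then on to the blue key.

```bash
python3 -m jog '[[-0.1,0,0,0,0,0,0],[-0.1,0,0,0,0,0,0],[-0.1,0,0,0,0,0,0],[-0.1,0,0,-10,0,0,0],[-0.1,0,0,-40,0,0,0],[-0.1,0,0,-80,0,0,0],[-0.1,0,0,-110,0,0,0],[-0.1,0,0,-110,0,0,0]]'; python3 look.py w19; python3 go.py 0.4695 -0.1385 0.09 -6
```

```text
time_s: 28.3
ee_pos: [0.4314, -0.3396, 0.1251]
ee_rot: [0.006, 0.78, 0.626, 0.001]
force: [0.0, 0.1, 0.3]
gripper_width: 0.0381
t 28.35 tcp [ 0.4303 -0.3386  0.1223] psi 77.45 w 0.0386 F [ 0.4 -0.4 -0.2]
shift mm [204.   -5.5  31.3] turn [ 5.000e-01 -8.000e-02  8.345e+01] rows>= 11.7 | z only first:
```

View pics/w19.png

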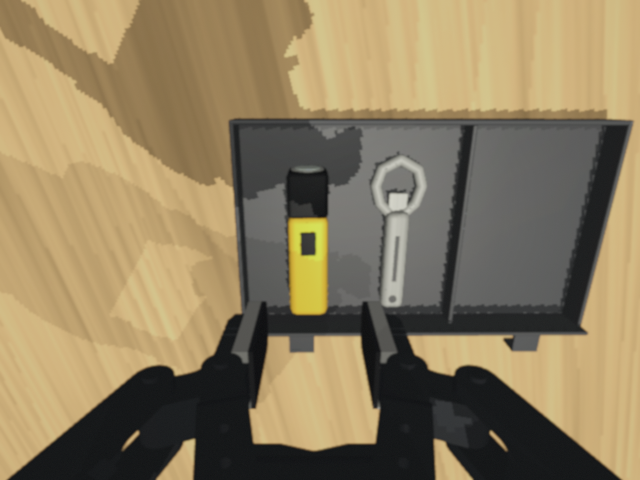

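Torch and opener lie flat side by side in the large bay, clear of the walls and each other.

```bash
python3 -m jog '[[0.35,204,-5,30,0,0,83.5],[0.35,204,-5,30,0,0,83.5],[0.35,204,-5,30,0,0,83.5],[0.35,204,-5,30,0,0,83.5],[0.35,204,-5,30,0,0,83.5],[0.35,204,-5,30,0,0,83.5],[0.35,204,-5,30,0,0,83.5],[0.35,204,-5,30,0,0,83.5],[0.35,204,-5,30,0,0,83.5],[0.35,204,-5,30,0,0,83.5],[0.35,204,-5,30,0,0,83.5],[0.35,204,-5,30,0,0,83.5],[0.35,204,-5,30,0,0,83.5],[0.35,204,-5,30,0,0,83.5],[0.35,204,-5,30,0,0,83.5]]'; python3 look.py w20; python3 go.py 0.4695 -0.1385 0.002 -6;  python3 - <<'E'
from wm import *
u,r,p,an,sz=blob("w20",(180,150,450,420),col["blue"],.0075);print(np.round(u,1),p.round(4),an,sz)
E
```

```text
time_s: 29.6
ee_pos: [0.4679, -0.1367, 0.0878]
ee_rot: [-0.0, 0.999, -0.051, -0.0]
force: [-0.2, 0.1, -0.7]
gripper_width: 0.0579
t 29.65 tcp [ 0.468  -0.1367  0.0879] psi -5.88 w 0.0575 F [-1.1  0.  -0.2]
shift mm [ 1.7  1.7 85.9] turn [-0.02  0.03  0.12] rows>= 2.1 | z only first: 
[316.5 249.6] [ 0.4691 -0.1381  0.0075] -4.882516 (34.6928825378418, 67.63298034667969)
```

View pics/w20.png

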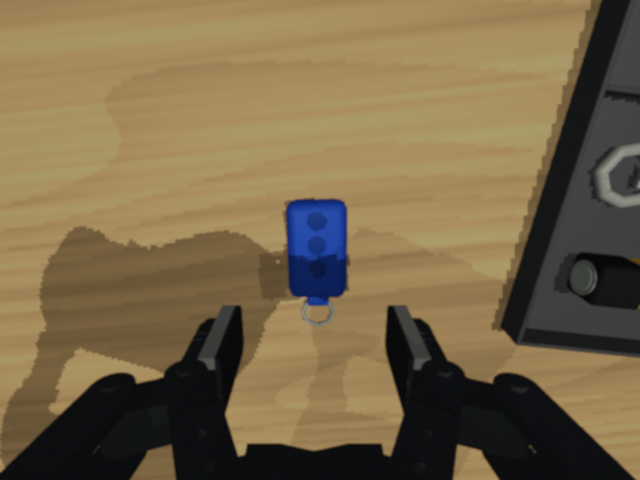

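```bash
python3 -m jog '[[0.35,2.5,1.5,30,0,0,-0.7],[0.35,2.5,1.5,55,0,0,-0.7],[0.35,2.5,1.5,72,0,0,-0.7],[0.35,2.5,1.5,81,0,0,-0.7],[0.35,2.5,1.5,85,0,0,-0.7],[0.35,2.5,1.5,86,0,0,-0.7],[0.35,2.5,1.5,86,0,0,-0.7],[-1,2.5,1.5,86,0,0,-0.7],[-1,2.5,1.5,86,0,0,-0.7],[-1,2.5,1.5,86,0,0,-0.7],[-1,2.5,1.5,86,0,0,-0.7],[-1,2.5,1.5,86,0,0,-0.7]]' 30; python3 -m jog '[[-1,0,0,-5,0,0,0],[-1,0,0,-30,0,0,0],[-1,0,0,-70,0,0,0],[-1,0,0,-105,0,0,0],[-1,0,0,-105,0,0,0],[-1,0,0,-105,0,0,0],[-1,0,0,-105,0,0,0]]'; python3 look.py w21;  python3 go.py 0.5775 -0.360 0.10 77.3
```

```text
time_s: 30.65
ee_pos: [0.4712, -0.1389, 0.0033]
ee_rot: [0.0, 0.999, -0.047, 0.001]
force: [0.2, 0.2, 6.1]
gripper_width: 0.0353
time_s: 31.23
ee_pos: [0.47, -0.1383, 0.107]
ee_rot: [-0.0, 0.999, -0.047, -0.0]
force: [-0.3, 0.5, -1.3]
gripper_width: 0.0353
t 31.28 tcp [ 0.4697 -0.1381  0.1063] psi -5.35 w 0.0351 F [-0.5  0.2 -1.2]
shift mm [128.1 210.8   5.8] turn [-1.200e-01  6.000e-02 -8.265e+01] rows>= 11.5 | z only first:
```

View pics/w21.png

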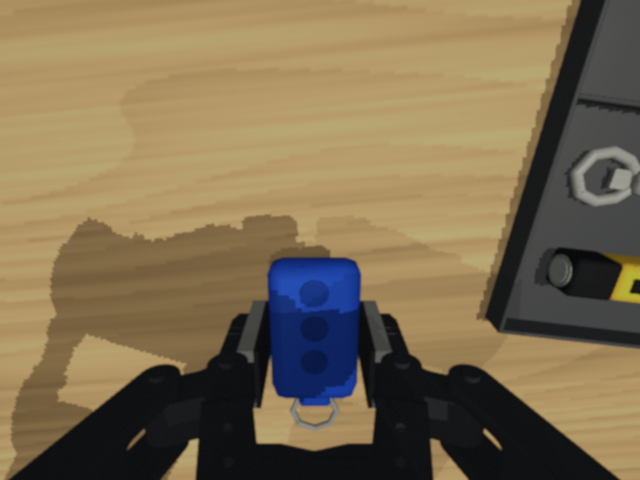

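Blue key held straight. Carrying it to the grey tray's small bay.

```bash
python3 -m jog '[[-1,128,211,5,0,0,-82.7],[-1,128,211,5,0,0,-82.7],[-1,128,211,5,0,0,-82.7],[-1,128,211,5,0,0,-82.7],[-1,128,211,5,0,0,-82.7],[-1,128,211,5,0,0,-82.7],[-1,128,211,5,0,0,-82.7],[-1,128,211,5,0,0,-82.7],[-1,128,211,5,0,0,-82.7],[-1,128,211,5,0,0,-82.7],[-1,128,211,5,0,0,-82.7],[-1,128,211,5,0,0,-82.7],[-1,128,211,5,0,0,-82.7],[-1,128,211,5,0,0,-82.7],[-1,128,211,5,0,0,-82.7]]'; python3 look.py w22; python3 go.py 0.5775 -0.360 0.008 77.3
```

```text
time_s: 32.53
ee_pos: [0.5779, -0.3603, 0.1009]
ee_rot: [-0.001, 0.781, 0.624, -0.0]
force: [-0.1, -0.3, -1.2]
gripper_width: 0.0353
t 32.58 tcp [ 0.578  -0.3604  0.1012] psi 77.25 w 0.035 F [0.4 0.7 0.3]
shift mm [ 0.2 -0.4 93.2] turn [-0.08 -0.04 -0.05] rows>= 2.2 | z only first:
```

View pics/w22.png

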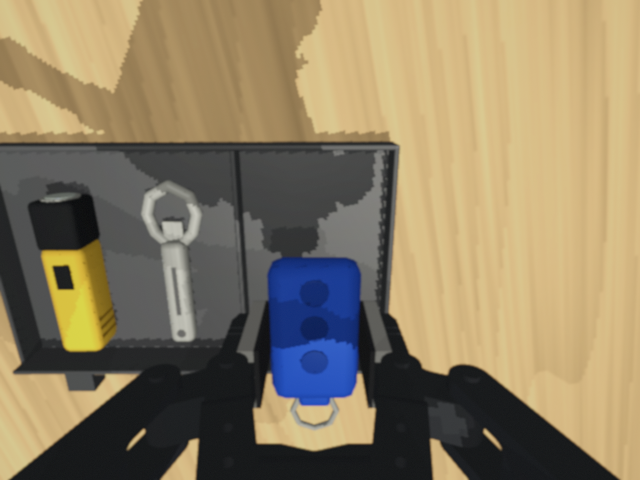

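```bash
python3 -m jog '[[-1,0,0,25,0,0,0],[-1,0,0,50,0,0,0],[-1,0,0,70,0,0,0],[-1,0,0,82,0,0,0],[-1,0,0,88,0,0,0],[-1,0,0,90.5,0,0,0],[-1,0,0,92,0,0,0],[-1,0,0,93,0,0,0],[-1,0,0,93,0,0,0],[-1,0,0,93,0,0,0]]'
```

```text
time_s: 33.42
ee_pos: [0.5788, -0.3609, 0.0102]
ee_rot: [0.001, 0.781, 0.625, 0.0]
force: [0.3, -0.3, -1.1]
gripper_width: 0.0351
```

```bash
python3 -m jog '[[-1,0,0,0.7,0,0,0],[-1,0,0,1.4,0,0,0],[-1,0,0,1.4,0,0,0],[-1,0,0,1.4,0,0,0]]'
```

```text
time_s: 33.75
ee_pos: [0.5783, -0.3606, 0.0078]
ee_rot: [0.0, 0.781, 0.625, 0.0]
force: [-0.9, -1.0, -0.8]
gripper_width: 0.035
```

```bash
python3 -m jog '[[-1,0,0,0.7,0,0,0],[-1,0,0,1.4,0,0,0],[-1,0,0,1.7,0,0,0],[-1,0,0,1.7,0,0,0]]'
```

```text
time_s: 34.08
ee_pos: [0.5784, -0.3606, 0.0064]
ee_rot: [0.0, 0.781, 0.625, 0.0]
force: [-1.0, 0.4, 1.8]
gripper_width: 0.0353
```

Contact. Releasing and moving clear.

```bash
python3 -m jog '[[0.15,0,0,0,0,0,0],[0.15,0,0,0,0,0,0],[0.15,0,0,0,0,0,0],[0.15,0,0,-10,0,0,0],[0.15,0,0,-40,0,0,0],[0.15,0,0,-80,0,0,0],[0.15,0,0,-120,0,0,0],[0.15,0,0,-160,0,0,0],[0.15,-60,0,-200,0,0,0],[0.15,-60,0,-200,0,0,0],[0.15,-60,0,-200,0,0,0]]'; python3 look.py w23
python3 - <<'E'
from bench import viewer
import cv2
for n in("scene","side"): cv2.imwrite(f"pics/{n}1.png",viewer.get_image(n)[:,:,::-1])
E
```

```text
time_s: 35.0
ee_pos: [0.5647, -0.4248, 0.2122]
ee_rot: [0.005, 0.782, 0.623, -0.0]
force: [1.0, -0.7, -0.4]
gripper_width: 0.0491
```

View pics/w23.png

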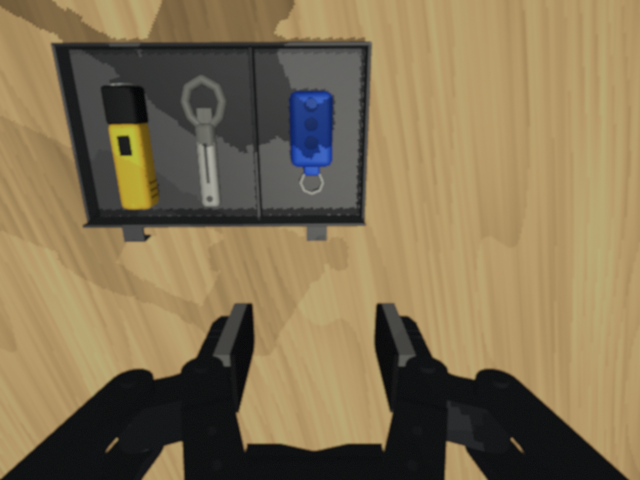

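View pics/scene1.png

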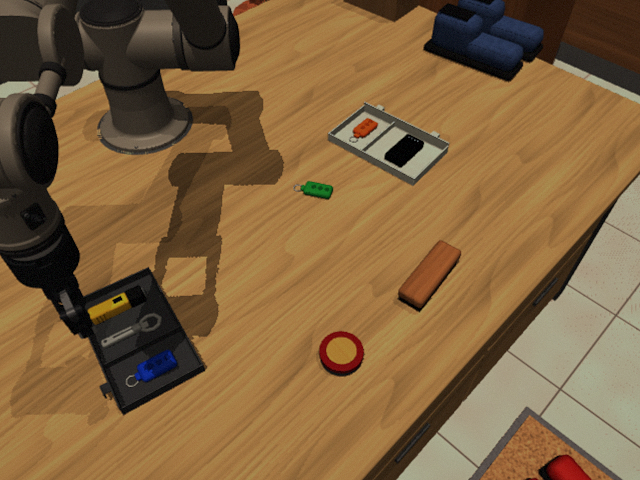

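View pics/side1.png

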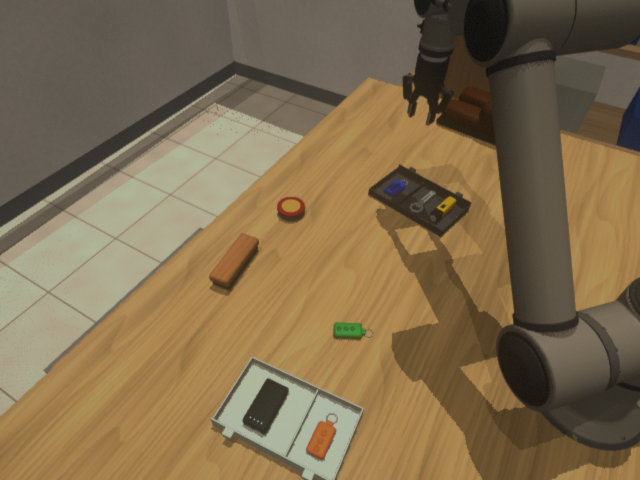

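All five pieces are in their bays. I'll check their heights and the untouched things by numbers before handing in.

```bash
python3 -m jog '[[0.15,0,0,0,0,0,0],[0.15,0,0,0,0,0,0],[0.15,0,0,0,0,0,0]]' | head -1
python3 - <<'E'
from h import *
from bench import viewer,robot
M={n:viewer.camera_model(n) for n in("scene","side")}
def cen(f,v,box,fn):
    x0,y0,x1,y1=box;h=cv2.cvtColor(cv2.imread(f"pics/{v}{f}.png")[y0:y1,x0:x1],cv2.COLOR_BGR2HSV);m=fn(h).astype(np.uint8)
    n,l,s,c=cv2.connectedComponentsWithStats(m);k=1+s[1:,4].argmax();hu=cv2.convexHull(cv2.findContours((l==k).astype(np.uint8),0,2)[0][0]);q=cv2.moments(hu);return np.array([q["m10"]/q["m00"]+x0,q["m01"]/q["m00"]+y0])
hu=lambda a,b,s:(lambda h:(h[...,0]>=a)&(h[...,0]<=b)&(h[...,1]>s))
T={"orange":((340,112,385,150),(300,405,345,470),hu(3,14,160)),"bank":((380,128,430,170),(235,370,300,440),lambda h:h[...,2]<60),"blue":((125,340,190,390),(378,175,412,200),hu(105,130,120))}
W={"white":(np.array([.4816,.3578]),95.0),"grey":(np.array([.5021,-.3533]),-102.7)}
for n,(a,b,fn) in T.items():
    t,e=tri([ray(M["scene"],*cen(1,"scene",a,fn)),ray(M["side"],*cen(1,"side",b,fn))])
    o,y=W["grey" if n=="blue" else "white"];y=np.radians(y);l=np.array([[np.cos(y),np.sin(y)],[-np.sin(y),np.cos(y)]])@(t[:2]-o)
    print(n,t.round(4),e[0].round(4),"in tray mm",(l*1000).round(1))
for n,a,b,fn in(("green",(295,175,340,205),(325,315,365,345),hu(50,80,120)),("tin",(310,325,370,380),(270,190,310,225),lambda h:((h[...,0]<6)|(h[...,0]>172))&(h[...,1]>150)),("brush",(395,235,465,310),(205,230,262,292),hu(4,14,130))):
    print(n,"px shift",(cen(1,"scene",a,fn)-cen(0,"scene",a,fn)).round(2),(cen(1,"side",b,fn)-cen(0,"side",b,fn)).round(2))
print(robot.observe()["time_s"])
E
```

```text
time_s: 35.4
orange [0.4065 0.3611 0.0087] 0.0006 in tray mm [ 9.8 74.5]
bank [0.528  0.3641 0.0102] 0.0006 in tray mm [  2.2 -46.8]
blue [ 0.5755 -0.3701  0.0181] 0.0067 in tray mm [ 0.2 75.2]
green px shift [0.07 0.07] [0.05 0.02]
tin px shift [-0.03 -0.04] [ 4.81 -1.59]
brush px shift [-0.11 -0.03] [ 0.09 -0.01]
35.4
```

The blue rays disagree by 6.7 mm and the tin shows a shift in the side view only, which looks like a mask problem. Checking both.

Run:
```python
import cv2,numpy as np
r=lambda im,f:cv2.resize(im,f,interpolation=cv2.INTER_CUBIC)
a=cv2.imread('pics/side0.png')[185:230,265:315];b=cv2.imread('pics/side1.png')[185:230,265:315]
c=cv2.imread('pics/side1.png')[160:240,365:475];d=cv2.imread('pics/scene1.png')[265:412,70:210]
top=np.hstack([r(a,(390,280)),r(b,(390,280))]);bot=np.hstack([r(cv2.convertScaleAbs(c,alpha=1.6),(410,300)),r(cv2.convertScaleAbs(d,alpha=1.6),(370,300))])
cv2.imwrite('pics/chk.png',np.vstack([top,bot]))
```

```text
(no output)
```

View pics/chk.png

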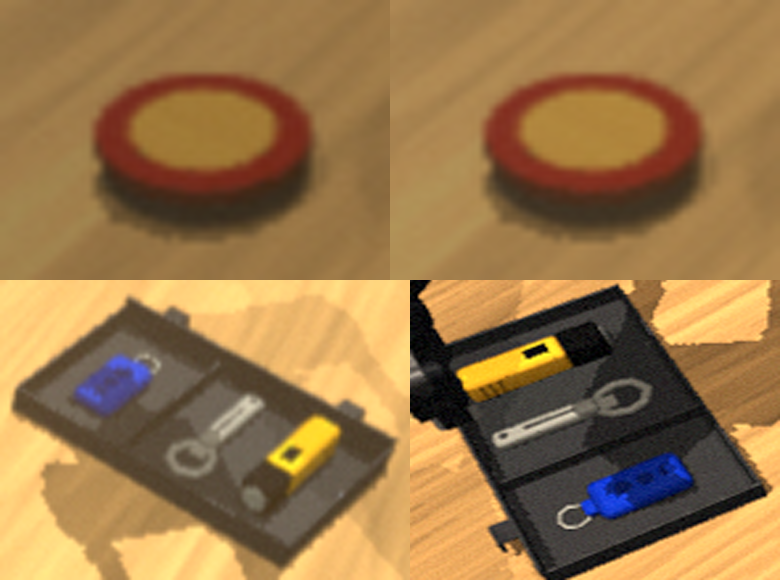

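Run:
```python
from wm import *
from bench import viewer
u,r,p,an,sz=blob("w23",(270,70,350,185),lambda h:(h[...,0]>100)&(h[...,0]<130)&(h[...,1]>90),.0105);print(np.round(u,1),p.round(4),an,sz)
t,e=tri([r,ray(viewer.camera_model("scene"),157,364.5),ray(viewer.camera_model("side"),395.8,187.6)]);print(t.round(4),np.round(e,4))
```

```text
[310.6 130.5] [ 0.5776 -0.3636  0.0105] 77.1106 (68.89566802978516, 36.182918548583984)
[ 0.5765 -0.3632  0.0102] [0.0012 0.0011 0.0017]
```

The blue key's centre is at z = 10.2 mm, against 10.5 mm expected when flat on the 3 mm floor, and its yaw matches the tray. The tin looks identical in both pictures. Handing in.

```bash
python3 -c "
from bench import sign_off
print(sign_off())"
```

```text
the job is handed in; nothing more can be done
None
```

Both kits are made up and the job is handed in, at about 35 s of the 115 s allowed. I lowered each piece until the wrist force showed the tray floor, then let go.

- **White tray:** the black power bank lies in the larger bay. The orange key cover is alone in the smaller bay.
- **Grey tray:** the bottle opener and yellow torch lie side by side in the larger bay. The blue key cover is alone in the smaller bay.

**Placing:** the last pictures show all five pieces clear of the walls, dividers and each other. The three centres I measured came out at these heights:

| Piece | Measured (mm) | Expected when flat (mm) |
|---|---|---|
| Orange key cover | 8.7 | 10.5 |
| Power bank | 10.2 | 13 |
| Blue key cover | 10.2 | 10.5 |

The power bank read about 3 mm low on the table as well, so I put that down to measuring bias. I checked the opener and torch only by the pictures and by feeling the floor at the expected height.

**Left alone:** the green key cover and the brush moved less than 0.2 pixel between the first and last pictures. The tin did the same in the scene view.

**Checks that disagreed:**
- **Blue key:** the first reading had rays missing each other by 6.7 mm, probably from a broken colour mask. A repeat with three views, two of them picked by hand, agreed to within 2 mm.
- **Tin:** the side view showed a 5-pixel shift, but enlarged before-and-after crops look identical, so I took it as a mask error too.

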